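# Reload the reagent tray of a laboratory analyser

## Task

First take the two spent bottles (the ones without a spout) out of the white reagent tray and stand them upright in the small steel dish tray. Then pack every full spouted bottle and both grey cartridges into the reagent tray, all standing upright and flat on its floor, with every bottle turned so its spout points straight along the tray towards the end wall with the notch. Once all are in, lock the tray by turning its handle clockwise until the pointer faces the black mark beside the tray wall; leave everything else on the bench where it is.

Things in the scene. Friction and masses are not known exactly. Their poses are not given: they have to be found in the camera images.
- bottle0: Full reagent bottle (2 to 4 are present): amber body 48 mm in diameter, 42 mm high, shoulder to 50 mm, white cap 24 mm in diameter up to 80 mm; 160 g. A white spout 8 mm wide sticks out of the cap's side at 58 to 69 mm height, to 23 mm from the axis. Origin: centre of underside; z up, x the way the spout points. Grip the cap between 53 and 80 mm height, across the spout.
- bottle1: Full reagent bottle (2 to 4 are present): amber body 48 mm in diameter, 42 mm high, shoulder to 50 mm, white cap 24 mm in diameter up to 80 mm; 160 g. A white spout 8 mm wide sticks out of the cap's side at 58 to 69 mm height, to 23 mm from the axis. Origin: centre of underside; z up, x the way the spout points. Grip the cap between 53 and 80 mm height, across the spout.
- bottle2: Full reagent bottle (2 to 4 are present): amber body 48 mm in diameter, 42 mm high, shoulder to 50 mm, white cap 24 mm in diameter up to 80 mm; 160 g. A white spout 8 mm wide sticks out of the cap's side at 58 to 69 mm height, to 23 mm from the axis. Origin: centre of underside; z up, x the way the spout points. Grip the cap between 53 and 80 mm height, across the spout.
- bottle3: Full reagent bottle (2 to 4 are present): amber body 48 mm in diameter, 42 mm high, shoulder to 50 mm, white cap 24 mm in diameter up to 80 mm; 160 g. A white spout 8 mm wide sticks out of the cap's side at 58 to 69 mm height, to 23 mm from the axis. Origin: centre of underside; z up, x the way the spout points. Grip the cap between 53 and 80 mm height, across the spout.
- cartridge0: Reagent cartridge: grey box 48 mm (x) by 96 mm (y), 40 mm high, with a white round cap 24 mm in diameter in the middle of its top, up to 78 mm height, 200 g. Origin: centre of the underside, z up. Grip the cap between 53 and 78 mm height; in the tray its long side goes along the tray.
- cartridge1: Reagent cartridge: grey box 48 mm (x) by 96 mm (y), 40 mm high, with a white round cap 24 mm in diameter in the middle of its top, up to 78 mm height, 200 g. Origin: centre of the underside, z up. Grip the cap between 53 and 78 mm height; in the tray its long side goes along the tray.
- spent0: Spent bottle: same size of amber body and white cap as the full ones (body 48 mm, cap 24 mm in diameter, 81 mm high with a domed top; grip it between 53 and 74 mm height) but without a spout; it stands in the reagent tray at the start. Origin: centre of the underside.
- spent1: Spent bottle: same size of amber body and white cap as the full ones (body 48 mm, cap 24 mm in diameter, 81 mm high with a domed top; grip it between 53 and 74 mm height) but without a spout; it stands in the reagent tray at the start. Origin: centre of the underside.
- tray: White open tray, fixed: inside 114 (its x) by 216 mm (its y), floor 4 mm above bench, walls 4 mm thick, 34 mm high. Origin: centre of underside. Holds a row of four bottles beside a row of two cartridges end to end, with about 5 mm play. The +y end wall has a notch 38 mm wide (16 mm high there), a black arrow corner outside it. A flange with the lock handle stands out at -x.
- notch (a point): Middle of the notch in the tray's +y end wall, 110 mm from the tray's centre, 16 mm high.
- lock (a joint): Angle of the tray's lock handle about its vertical axis, rad: 0 pointer along the tray's +y, growing clockwise seen from above; 1.571 pointer along the tray's +x, at the black mark between handle and tray wall: locked. Stays where left, range 0 to 2.3.
- lock_grip (a point): Grip point of the lock handle, on its axis, 62 mm above the bench, 104 mm from the tray's centre towards its -x. The handle is an aluminium bar 12 mm thick, 42 to 72 mm above the bench, reaching 18 mm behind and 28 mm (pointed end, dark line on top) ahead of the axis. The point's y axis is the pointer's direction. Steel base 44 mm in diameter below 34 mm.
- waste: Small square steel dish tray for the two spent bottles, fixed: 140 (x) by 100 mm (y) outside, walls 4 mm thick and 24 mm high, floor 4 mm above the bench. Origin: centre of the underside.
- pen: Bystander, leave alone: orange pen lying down, 130 mm
- dish: Bystander, leave alone: round clear dish, 60 mm in diameter, 14 mm high
- vial: Bystander, leave alone: small glass vial with cap, 42 mm high
- forceps: Bystander, leave alone: steel forceps lying down, 120 mm
- stopper_box: Bystander, leave alone: small cardboard box, 55 x 40 x 30 mm

How it is judged (in metres and radians):
On the way, in this order (a step that is already met when the one before it is completed fails the run):
1. both spent bottles stand upright in the steel dish tray (x of spent0 in the frame of waste between -0.05 and 0.05 m and y of spent0 in the frame of waste between -0.03 and 0.03 m and z of spent0 in the frame of waste between -0.001 and 0.01 m and angle between each of spent0, spent1's own z axis and vertical below 0.2 rad and x of spent1 in the frame of waste between -0.05 and 0.05 m and y of spent1 in the frame of waste between -0.03 and 0.03 m and z of spent1 in the frame of waste between -0.001 and 0.01 m), for 0.2 s.
2. all bottles present and both cartridges stand flat in the reagent tray, spouts towards the notched end (x of bottle0 in the frame of tray between -0.036 and 0.036 m and y of bottle0 in the frame of tray between -0.087 and 0.087 m and z of bottle0 in the frame of tray between -0.001 and 0.01 m and angle between each of bottle0, bottle1, bottle2, bottle3, cartridge0, cartridge1's own z axis and vertical below 0.15 rad and angle between the x axis of each of bottle0, bottle1, bottle2, bottle3 and the y axis of tray, either way round below 0.25 rad and x of notch in the frame of bottle0 above 0 m and x of bottle1 in the frame of tray between -0.036 and 0.036 m and y of bottle1 in the frame of tray between -0.087 and 0.087 m and z of bottle1 in the frame of tray between -0.001 and 0.01 m and x of notch in the frame of bottle1 above 0 m and x of bottle2 in the frame of tray between -0.036 and 0.036 m and y of bottle2 in the frame of tray between -0.087 and 0.087 m and z of bottle2 in the frame of tray between -0.001 and 0.01 m and x of notch in the frame of bottle2 above 0 m and x of bottle3 in the frame of tray between -0.036 and 0.036 m and y of bottle3 in the frame of tray between -0.087 and 0.087 m and z of bottle3 in the frame of tray between -0.001 and 0.01 m and x of notch in the frame of bottle3 above 0 m and x of cartridge0 in the frame of tray between -0.036 and 0.036 m and y of cartridge0 in the frame of tray between -0.087 and 0.087 m and z of cartridge0 in the frame of tray between -0.001 and 0.01 m and x of cartridge1 in the frame of tray between -0.036 and 0.036 m and y of cartridge1 in the frame of tray between -0.087 and 0.087 m and z of cartridge1 in the frame of tray between -0.001 and 0.01 m), for 0.2 s.
3. the lock handle's pointer faces the black mark (value of joint lock between 1.391 and 1.751 rad), for 0.2 s.
At the end, for the whole second after the job is handed in: Spent bottles upright (0.2 rad) in the steel dish tray; every bottle present and both cartridges upright (0.15 rad) on the reagent tray's floor, each spout within 0.25 rad of the tray's +y (notched end); lock within 0.18 rad of 1.571; all at rest (all of step 1 and all of step 2 and all of step 3 and linear speed of each of bottle0, bottle1, bottle2, bottle3, cartridge0, cartridge1, spent0, spent1 below 0.03 m/s); the robot touches nothing.
It fails at once if the pen is disturbed (moved more than 25 mm) (distance of pen from where it was at the start of the episode above 0.025 m).
It fails at once if the dish is disturbed (moved more than 25 mm) (distance of dish from where it was at the start of the episode above 0.025 m).
It fails at once if the vial is disturbed (moved more than 25 mm) (distance of vial from where it was at the start of the episode above 0.025 m).
It fails at once if the forceps is disturbed (moved more than 25 mm) (distance of forceps from where it was at the start of the episode above 0.025 m).
It fails at once if the stopper box is disturbed (moved more than 25 mm) (distance of stopper_box from where it was at the start of the episode above 0.025 m).
Of bottle0, bottle1, bottle2, bottle3 only 2 to 4 are there at a start; the rules pass over those that are not, and their reading is None.
At some moment in a run one of bottle0, bottle1, bottle2, bottle3, cartridge0, cartridge1 may be knocked a few centimetres aside while the robot is not near it.
It also fails if it takes over 210 s, if anything falls off the work surface, if the arm or the gripper's body presses on something with over 40 N, if the wrist force passes 120 N, or if a joint passes its speed limit or range.

## Robot

A 6-joint arm with a two-finger parallel gripper is mounted at the origin on the work surface. World frame = base frame: x ahead of the robot, y to its left, z up, the work surface at z = 0. Lengths are in m, angles in degrees, forces in N, time in s.
With the tool pointing down it reaches from about 0.375 to 0.9 m from the base axis. Payload 3.1 kg.
Tool frame: the origin (TCP) lies on the centre line of the jaws, within the pads' length; the fingertips stand 19 mm ahead of it and the grasp point (between the pads) is the TCP (tips_ahead is the distance from the TCP to the fingertips, in m); z points along the fingers, y is the line along which they close (so a half turn about z gives the same grasp; the last joint's range is limited). The gripper opens to 87 mm and grips with 3 to 60 N. Pads are 19 mm wide; open, the fingers measure 117 mm over their backs; the gripper's body (75 mm by 190 mm) begins 51 mm behind the grasp point.
Start: joints at [-86.889, 30.224, 82.088, -0, 67.689, -10.227], TCP at [0.144, -0.608, 0.214] pointing down, gripper open.
Joint ranges: [-176.69, 176.69], [-43.24, 126.21], [12.49, 139.97], [-82, 262], [0, 151.66], [-163.58, 163.58]. Speed limits (degrees/s): [159.86, 159.86, 180, 180, 180, 180].

## Interface

Orientations are given as a 3x3 rotation matrix whose columns are the frame's x, y, z axes.
In Python, from rig import read_state, capture, hand_in, trace, landmark_of, tips_ahead gives the robot as it stands.
- The arm moves only by the shell command python3 -m jog 'ROWS'. ROWS is JSON, a list of rows, each an object of numbers: "tx", "ty", "tz": the shift along the tool's x, y, z in cm; "roll": the turn about the tool's z in rad; "jaw": the opening, from 0 (shut) to 1 (fully open). A call has 1 to 8 rows; each row shifts and turns the commanded pose from where the row before left it, along the tool's axes as they then stand; what a row does not reach is not made up. A row lasts 1/10 s, in which the tool goes at most 50 mm and 8.59 degrees, less where a joint would pass 70% of its speed; a pose out of reach is approached as far as the arm can. A call with a gripper value outside its range is refused whole. The fingers move at their own pace and stop on an object; the grip force is fixed at half the most. Time passes only in rows, so rows that do not move let the fingers close. It gives the time, the measured TCP pose, the force, the opening and the grip force at its end, in the units of the state.
- read_state(): the state, without advancing time (a new reading comes with each control period).
- capture(name): name is "side" or "top" or "wrist"; returns a dict with "img" (420x560x3 uint8, red, green, blue), "vertical_fov" (degrees; the focal length in pixels is half the picture's height over the tangent of half this angle, whatever the lens; pixels are square), "cx", "cy" (the principal point, pixels), "cam_to_world" (4x4, takes a point from camera to world coordinates); the wrist camera has in their place "tool_from_camera" (4x4, takes a point from camera to tool coordinates, whose origin is the TCP and whose axes are the flange's). Camera axes: x right, y up, looking along -z (the intrinsics and any distortion apply to the point x, -y, -z); pixel columns grow to the right and rows downward; lengths in m; the calibration is good to about 2 mm. A picture is of the moment at which its call begins: read the wrist's pose just before it. There is no depth.
- hand_in(): hands the job in; it is judged then, once.
Trained networks look in the newest picture that a camera, given by its name, has taken for a name from the list of things; names that differ only in an ending like _2 or _b are one class to them, and where a whole thing is asked for, a point or a joint stands for the part that bears it (a point fixed in the world has none). Each returns a list of dicts, best first, with "p" (0 to 1); they miss things now and then, are a little off and sometimes report something else, mostly with a low value. They report only what shows in the picture. A call takes as long as a camera call.
- trace(camera, thing): "pixels" (420x560 bool, what is visible of it) and "bbox" ([left, top, width, height] in pixels, round what is visible of it).
- landmark_of(camera, thing): "point" ([row, column] in pixels: a listed point, or the origin of a listed thing).
The state is a dict: "time_s": time; "joint_positions": joint angles; "qvel": joint speeds; "tau": joint torques, N m; "position": TCP position; "tcp_rot": TCP orientation; "force": force on the tool from outside, world axes, zero at the start; "moment": the same for the moment, N m; "opening": opening from 0.0 (shut) to 1.0 (fully open); "grasp_force": force on a finger pad.
Only numpy, scipy, OpenCV 4.12 (cv2) and the standard library are available. Lean on these libraries where they do the work, as an engineer would, in place of code of your own. Each camera call takes 0.05 s, during which the arm holds its last target. There are 200 camera calls.

## Working session

There is one attempt and no reset: what is moved stays moved. The work goes in short steps, Python scripts to look and compute and a shell command to move; the robot and the scene stay as the last step left them, time stands still between calls to the robot, and variables do not carry over. Pictures are saved under pics/ and viewed, at most 14 in all, crops included, and the job is handed in when it is done.

```bash
mkdir -p pics; ls; python3 - <<'E'
from rig import *
import cv2,numpy as np
s=read_state();print(s['position'],s['tcp_rot'],s['opening'],s['time_s'])
for n in ("top","side"):
    c=capture(n);cv2.imwrite(f"pics/{n}0.png",c['img'][:,:,::-1]);print(n,{k:(np.round(v,3).tolist() if not isinstance(v,str) else v) for k,v in c.items() if k!='img'})
E
```

```text
pics
[ 0.14416785 -0.60737627  0.21297817] [[ 9.73027817e-01  2.30687782e-01 -1.16588410e-04]
 [ 2.30687491e-01 -9.73025499e-01  2.15879600e-03]
 [ 3.84564365e-04 -2.12746404e-03 -9.99997663e-01]] 0.9992105183808975 0.0
top {'vertical_fov': 44.963, 'cx': 286.565, 'cy': 215.312, 'cam_to_world': [[-0.025, 0.998, -0.064, 0.478], [-1.0, -0.024, 0.01, 0.009], [0.008, 0.065, 0.998, 1.182], [0.0, 0.0, 0.0, 1.0]]}
side {'vertical_fov': 57.014, 'cx': 289.742, 'cy': 215.118, 'cam_to_world': [[-0.998, 0.059, -0.035, 0.496], [-0.067, -0.748, 0.661, 0.743], [0.013, 0.662, 0.75, 0.873], [0.0, 0.0, 0.0, 1.0]]}
```

View pics/top0.png

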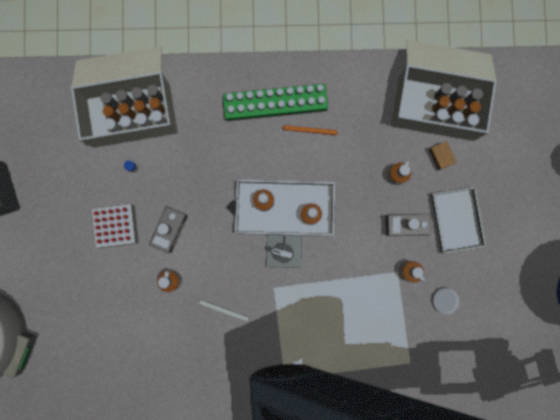

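View pics/side0.png

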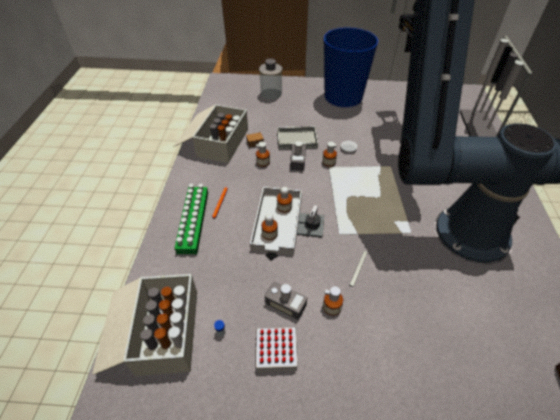

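Top view: the tray is centred near (284,208) with the notch and arrow on the left (232,207). The lock handle is below it at (282,250). The steel tray is at (457,219), spent bottles at (262,200) and (311,213), and full bottles at (400,172), (413,272) and (168,280). Cartridges are at (168,229) and (409,225). The side view agrees with this. The arm may be hiding another bottle.

```bash
cat > h.py <<'E'
import numpy as np, cv2
from rig import *
def cam(name):
    s=read_state(); c=capture(name)
    if name=='wrist':
        T=np.eye(4);T[:3,:3]=s['tcp_rot'];T[:3,3]=s['position'];M=T@np.array(c['tool_from_camera'])
    else: M=np.array(c['cam_to_world'])
    f=c['img'].shape[0]/2/np.tan(np.radians(c['vertical_fov']/2))
    return dict(img=c['img'],M=M,f=f,cx=c['cx'],cy=c['cy'],name=name)
def ray(c,rc):
    d=np.array([(rc[1]-c['cx'])/c['f'],-(rc[0]-c['cy'])/c['f'],-1.])
    d=c['M'][:3,:3]@d; return c['M'][:3,3],d/np.linalg.norm(d)
def atz(c,rc,z):
    o,d=ray(c,rc); return o+d*(z-o[2])/d[2]
def proj(c,P):
    p=np.linalg.inv(c['M'])@np.r_[P,1]; return np.array([c['cy']-c['f']*p[1]/-p[2]*1, c['cx']+c['f']*p[0]/-p[2]])
def tri(obs):
    A=np.zeros((3,3));b=np.zeros(3)
    for c,rc in obs:
        o,d=ray(c,rc);Q=np.eye(3)-np.outer(d,d);A+=Q;b+=Q@o
    return np.linalg.solve(A,b)
def save(c,n,box=None,s=1):
    im=c['img'][:,:,::-1]
    if box: im=im[box[0]:box[1],box[2]:box[3]]
    cv2.imwrite(f'pics/{n}.png',cv2.resize(im,None,fx=s,fy=s,interpolation=cv2.INTER_CUBIC))
E
python3 - <<'E'
from h import *
t=cam('top');s=cam('side')
for n in ['bottle0','cartridge0','spent0','tray','notch','lock_grip','waste','pen','dish','vial','forceps','stopper_box']:
    T=[d for d in landmark_of('top',n) if d['p']>.3];S=[d for d in landmark_of('side',n) if d['p']>.3]
    print(n)
    for d in T: 
        g=atz(t,d['point'],.062 if n=='lock_grip' else .016 if n=='notch' else 0)
        best=None
        for e in S:
            P=tri([(t,d['point']),(s,e['point'])]); r=np.abs(proj(t,P)-d['point']).max()
            if best is None or r<best[1]: best=(P,r)
        print('  ',round(d['p'],2),np.round(d['point'],1),g.round(3), best and (best[0].round(3),round(best[1],1)))
for n in ['tray','waste','cartridge0']:
    for d in trace('top',n):
        if d['p']<.3: continue
        m=d['pixels'].astype(np.uint8);cs=cv2.findContours(m,0,2)[0];r=cv2.minAreaRect(max(cs,key=cv2.contourArea));b=cv2.boxPoints(r)
        print(n,d['p'],np.round([atz(t,(q[1],q[0]),.034 if n=='tray' else .024 if n=='waste' else .04)[:2] for q in b],3).tolist())
w=cam('wrist');print(w['M'].round(3).tolist(),w['f'])
E
```

```text
bottle0
   0.82 [171.3 398.6] [ 0.652 -0.268  0.   ] (array([ 0.649, -0.272, -0.014]), np.float64(2.1))
   0.76 [267.3 407.7] [ 0.427 -0.281 -0.   ] (array([ 0.421, -0.28 ,  0.002]), np.float64(2.3))
   0.75 [276.7 173.1] [0.419 0.264 0.   ] (array([ 0.412,  0.266, -0.011]), np.float64(2.7))
cartridge0
   0.67 [230.4 169.3] [0.526 0.271 0.   ] (array([0.511, 0.183, 0.397]), np.float64(0.4))
   0.6 [226.9 404.9] [ 0.521 -0.278  0.   ] (array([ 0.522, -0.277,  0.006]), np.float64(0.8))
   0.43 [224.1 457.3] [ 0.524 -0.401  0.   ] (array([ 0.529, -0.45 , -0.142]), np.float64(0.2))
spent0
   0.8 [200.  263.1] [0.592 0.052 0.   ] (array([0.569, 0.048, 0.102]), np.float64(6.0))
   0.72 [219.7 456. ] [ 0.535 -0.398  0.   ] (array([ 0.59 , -0.617, -0.637]), np.float64(6.8))
   0.69 [213.9 309. ] [ 0.557 -0.055  0.   ] (array([ 0.561, -0.056, -0.015]), np.float64(1.7))
tray
   0.65 [205.2 284.7] [0.578 0.001 0.   ] (array([ 0.569,  0.001, -0.02 ]), np.float64(4.7))
notch
   0.7 [210.2 240. ] [0.568 0.105 0.016] (array([0.578, 0.106, 0.   ]), np.float64(3.7))
lock_grip
   0.51 [252.8 280. ] [0
[... 872 characters left out ...]
436.5] [ 0.686 -0.359  0.   ] (array([ 0.686, -0.356,  0.012]), np.float64(0.7))
   0.59 [202.2 264.6] [0.586 0.048 0.   ] (array([0.587, 0.041, 0.322]), np.float64(17.8))
tray 0.95 [[0.441, 0.139], [0.637, 0.133], [0.628, -0.115], [0.431, -0.106]]
waste 0.61 [[0.595, -0.332], [0.61, -0.44], [0.47, -0.456], [0.456, -0.349]]
waste 0.51 [[0.697, -0.332], [0.717, -0.375], [0.668, -0.397], [0.648, -0.354]]
cartridge0 0.79 [[0.549, -0.224], [0.547, -0.326], [0.5, -0.324], [0.502, -0.223]]
cartridge0 0.77 [[0.493, 0.312], [0.582, 0.27], [0.557, 0.219], [0.469, 0.26]]
[[0.23, 0.932, 0.28, 0.222], [-0.973, 0.221, 0.065, -0.59], [-0.002, -0.288, 0.958, 0.385], [0.0, 0.0, 0.0, 1.0]] 301.01285391623713
```

```bash
python3 -m jog '[{"tx":3.53,"ty":-3.33},{"tx":3.53,"ty":-3.33},{"tx":3.53,"ty":-3.33},{"tx":3.53,"ty":-3.33},{"tx":3.53,"ty":-3.33},{"tx":3.53,"ty":-3.33},{"tx":3.53,"ty":-3.33},{"tx":3.53,"ty":-3.33}]'
python3 -m jog '[{"tx":3.53,"ty":-3.33},{"tx":3.53,"ty":-3.33},{"tx":3.53,"ty":-3.33},{"tx":3.53,"ty":-3.33},{"tx":3.53,"ty":-3.33},{"tx":3.53,"ty":-3.33},{"tx":3.53,"ty":-3.33}]'
python3 -m jog '[{"roll":-0.145},{"roll":-0.145},{"roll":-0.145},{"roll":-0.145},{"roll":-0.145},{"roll":-0.145},{"roll":-0.145},{"roll":-0.145}]'
python3 -m jog '[{"roll":-0.145},{"roll":0},{"roll":0}]'
python3 - <<'E'
from h import *
w=cam('wrist');save(w,'w1',s=1.4);print(w['M'].round(3).tolist())
for n in ['spent0','tray','notch','lock_grip']:
    for d in landmark_of('wrist',n):
        if d['p']>.3: print(n,round(d['p'],2),np.round(d['point'],1),atz(w,d['point'],.004 if n=='spent0' else .062 if n=='lock_grip' else .016 if n=='notch' else 0)[:2].round(4))
t=cam('top');save(t,'top1')
E
```

```text
[[0.23, 0.932, 0.28, 0.222], [-0.973, 0.221, 0.065, -0.59], [-0.002, -0.288, 0.958, 0.385], [0.0, 0.0, 0.0, 1.0]]$[0]: bad value
$[0]: bad value
$[0]: bad value
$[0]: bad value
```

View pics/w1.png

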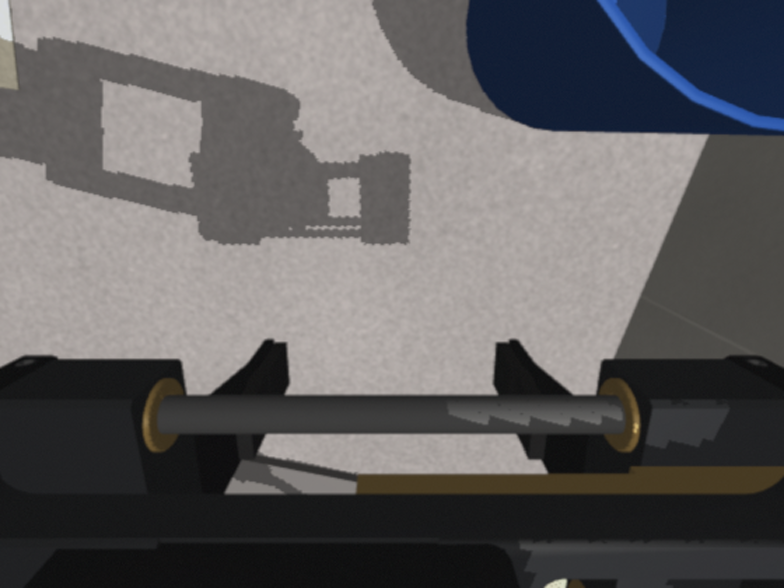

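View pics/top1.png

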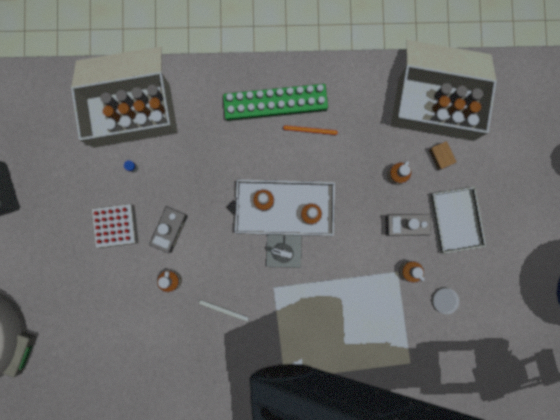

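```bash
python3 -m jog '[{"tx":3.5,"ty":-3.3,"tz":0,"roll":0,"jaw":1}]'; python3 -m jog --help | head -20
```

```text
time_s: 2.0
position: [0.1683, -0.5732, 0.2142]
tcp_rot: [[0.974, 0.226, -0.001], [0.226, -0.974, -0.007], [-0.002, 0.007, -1.0]]
force: [1.3, -0.1, -0.3]
opening: 0.997
grasp_force: 0.0invalid input: not JSON, or not a number
```

```bash
python3 -m jog '[{"tx":4,"ty":-2.7,"tz":0,"roll":0,"jaw":1},{"tx":4,"ty":-2.7,"tz":0,"roll":0,"jaw":1},{"tx":4,"ty":-2.7,"tz":0,"roll":0,"jaw":1},{"tx":4,"ty":-2.7,"tz":0,"roll":0,"jaw":1},{"tx":4,"ty":-2.7,"tz":0,"roll":0,"jaw":1},{"tx":4,"ty":-2.7,"tz":0,"roll":0,"jaw":1},{"tx":4,"ty":-2.7,"tz":0,"roll":0,"jaw":1},{"tx":4,"ty":-2.7,"tz":0,"roll":0,"jaw":1}]' | tail -1
python3 -m jog '[{"tx":4,"ty":-2.7,"tz":0,"roll":0,"jaw":1},{"tx":4,"ty":-2.7,"tz":0,"roll":0,"jaw":1},{"tx":4,"ty":-2.7,"tz":0,"roll":0,"jaw":1},{"tx":4,"ty":-2.7,"tz":0,"roll":0,"jaw":1},{"tx":0,"ty":0,"tz":0,"roll":-0.14,"jaw":1},{"tx":0,"ty":0,"tz":0,"roll":-0.14,"jaw":1},{"tx":0,"ty":0,"tz":0,"roll":-0.14,"jaw":1},{"tx":0,"ty":0,"tz":0,"roll":-0.14,"jaw":1}]'|tail -1
python3 -m jog '[{"tx":0,"ty":0,"tz":0,"roll":-0.14,"jaw":1},{"tx":0,"ty":0,"tz":0,"roll":-0.14,"jaw":1},{"tx":0,"ty":0,"tz":0,"roll":-0.14,"jaw":1},{"tx":0,"ty":0,"tz":0,"roll":-0.14,"jaw":1},{"tx":0,"ty":0,"tz":0,"roll":-0.14,"jaw":1},{"tx":0,"ty":0,"tz":0,"roll":0,"jaw":1},{"tx":0,"ty":0,"tz":0,"roll":0,"jaw":1}]'
python3 - <<'E'
from h import *
w=cam('wrist');save(w,'w2',s=1.4);print(w['M'].round(3).tolist())
for n in ['spent0','tray','notch','lock_grip']:
    for d in landmark_of('wrist',n):
        if d['p']>.3: print(n,round(d['p'],2),np.round(d['point'],1),atz(w,d['point'],.004 if n=='spent0' else .062 if n=='lock_grip' else .016 if n=='notch' else 0)[:2].round(4))
E
```

```text
grasp_force: 0.0
grasp_force: 0.0
time_s: 4.3
position: [0.563, -0.1419, 0.214]
tcp_rot: [[0.081, 0.997, 0.0], [0.997, -0.081, 0.0], [0.0, 0.0, -1.0]]
force: [0.0, -0.9, -0.3]
opening: 1.002
grasp_force: 0.0
[[0.997, 0.078, 0.023, 0.57], [-0.081, 0.955, 0.285, -0.063], [-0.0, -0.286, 0.958, 0.385], [0.0, 0.0, 0.0, 1.0]]
spent0 0.87 [115.  265.1] [ 0.5537 -0.0562]
spent0 0.76 [  7.8 288.3] [0.5897 0.0537]
tray 0.87 [ 58.6 275.5] [0.5715 0.005 ]
lock_grip 0.62 [ 49.  166.9] [0.4675 0.0109]
```

View pics/w2.png

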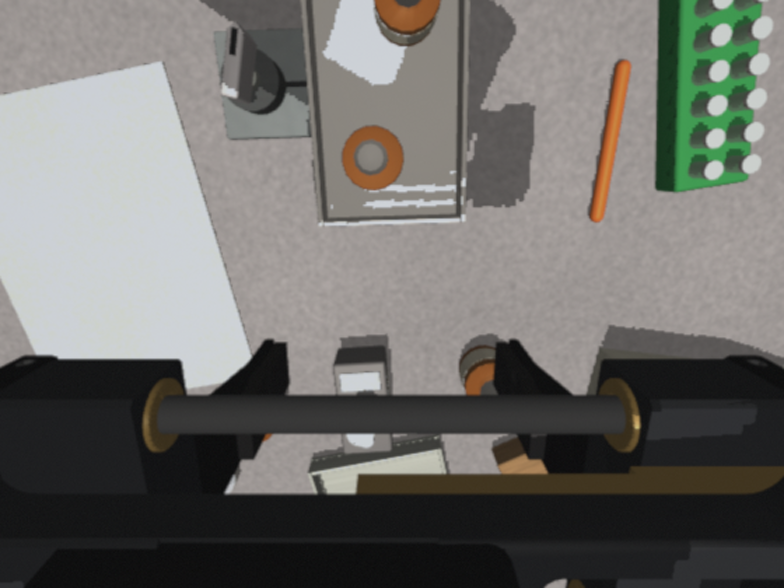

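Wrist view: the near spent bottle is at (265,112) in native pixels and the second is cut off at the top (288,8). The handle is at (170,50), and the cartridge and waste tray are below. I'll move forward for a second view of the whole tray.

```bash
python3 -m jog '[{"tx":5,"ty":0,"tz":0,"roll":0,"jaw":1},{"tx":5,"ty":0,"tz":0,"roll":0,"jaw":1},{"tx":4,"ty":0,"tz":0,"roll":0,"jaw":1},{"tx":0,"ty":0,"tz":0,"roll":0,"jaw":1},{"tx":0,"ty":0,"tz":0,"roll":0,"jaw":1}]'
python3 - <<'E'
from h import *
w=cam('wrist');save(w,'w3',s=1.4);print(w['M'].round(3).tolist())
w0={k:v for k,v in w.items()}
for n in ['spent0','tray','notch','lock_grip']:
    for d in landmark_of('wrist',n):
        if d['p']>.3: print(n,round(d['p'],2),np.round(d['point'],1),atz(w,d['point'],.004 if n=='spent0' else .062 if n=='lock_grip' else .016 if n=='notch' else 0)[:2].round(4))
for d in trace('wrist','tray'):
    if d['p']>.5:
        m=d['pixels'];cv2.imwrite('pics/m.png',m.astype(np.uint8)*255);print(d['p'],d['bbox'])
E
```

```text
time_s: 5.05
position: [0.5739, -0.0016, 0.214]
tcp_rot: [[0.076, 0.997, 0.0], [0.997, -0.076, -0.001], [-0.001, 0.0, -1.0]]
force: [0.1, 0.1, -0.6]
opening: 1.001
grasp_force: 0.0
[[0.997, 0.073, 0.022, 0.581], [-0.076, 0.955, 0.286, 0.077], [-0.0, -0.287, 0.958, 0.385], [0.0, 0.0, 0.0, 1.0]]
spent0 0.77 [141.  288.5] [0.5903 0.0512]
spent0 0.68 [223.3 268.9] [ 0.5569 -0.0542]
spent0 0.34 [358.2 261.3] [ 0.5262 -0.2736]
tray 0.63 [175.9 276.6] [0.5721 0.0082]
notch 0.57 [ 87.6 276.5] [0.5803 0.1124]
notch 0.48 [195.2 180.3] [ 0.4495 -0.0042]
lock_grip 0.84 [192.9 181.7] [0.4679 0.0084]
0.62 [167.8, 61.0, 164.0, 208.2]
```

View pics/w3.png

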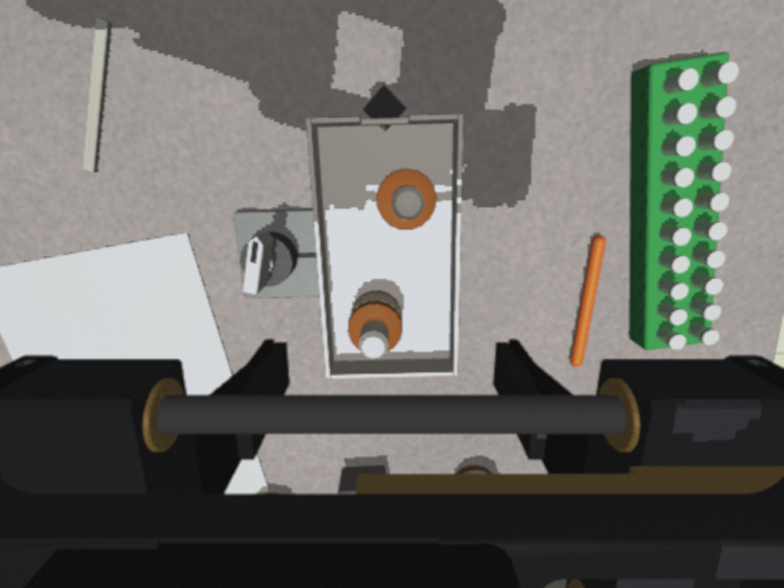

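```bash
python3 - <<'E'
from h import *
w=cam('wrist')
C=[atz(w,np.array(p)[::-1]/1.4,.034) for p in [(307,119),(462,116),(456,375),(330,377)]]
for c in C: print(c.round(4))
C=np.array(C);print('c',C.mean(0),'L',np.linalg.norm(C[0]-C[3]),np.linalg.norm(C[1]-C[2]),'W',np.linalg.norm(C[0]-C[1]),np.linalg.norm(C[2]-C[3]))
for a,b in((0,3),(1,2)):
    d=C[a]-C[b];print('yaw y',np.degrees(np.arctan2(d[1],d[0])))
d=C[1]-C[0];e=C[2]-C[3];print('yaw x',[np.degrees(np.arctan2(v[1],v[0])) for v in(d,e)])
print('handle line',[atz(w,np.array(p)[::-1]/1.4,.072).round(4) for p in[(262,238),(253,268),(250,290),(264,235)]])
# second view from stored pose
M2=np.array([[0.997,0.078,0.023,0.57],[-0.081,0.955,0.285,-0.063],[0,-0.286,0.958,0.385],[0,0,0,1]]);w2=dict(w,M=M2)
print('cap near',tri([(w,(345/1.4,373/1.4)),(w2,(157/1.4,370/1.4))]))
print('handle',tri([(w,(192.9,181.7)),(w2,(49,166.9))]))
print('tray corner BR',tri([(w,(375/1.4,456/1.4)),(w2,(219/1.4,463/1.4))]),'BL',tri([(w,(377/1.4,330/1.4)),(w2,(223/1.4,321/1.4))]))
print('cap far@.08',atz(w,(203/1.4,408/1.4),.08),'near',atz(w,(345/1.4,373/1.4),.08))
E
```

```text
[0.5194 0.1163 0.034 ]
[0.6388 0.1088 0.034 ]
[ 0.6262 -0.1121  0.034 ]
[ 0.5102 -0.1049  0.034 ]
c [0.57365423 0.00202499 0.034     ] L 0.22131750203179282 0.2213003073400017 W 0.11967390327164457 0.11622392214306743
yaw y 87.63505474902175
yaw y 86.74184162675039
yaw x [np.float64(-3.57608921627541), np.float64(-3.5903079575236236)]
handle line [array([0.4814, 0.0328, 0.072 ]), array([0.4707, 0.0107, 0.072 ]), array([ 0.4654, -0.0063,  0.072 ]), array([0.4832, 0.0349, 0.072 ])]
cap near [ 0.55667379 -0.05477967  0.08354982]
handle [0.47087241 0.00895087 0.07158432]
tray corner BR [ 0.62486247 -0.10688734  0.04378532] BL [ 0.51098353 -0.1011259   0.04128045]
cap far@.08 [0.59123814 0.05027318 0.08      ] near [ 0.55644882 -0.05631583  0.08      ]
```

Tray centre is (0.574, 0.002), with its y axis at about 86.9°. The handle axis is (0.470, 0.008) with its pointer about 0.39 rad off tray +y. The spent caps are at (0.556,-0.055) and (0.591,0.050), and their heights check out. Next I grasp the near spent bottle.

```bash
python3 -m jog '[{"tx":-2.75,"ty":-0.65,"tz":0,"roll":-0.02,"jaw":0.7},{"tx":-2.75,"ty":-0.65,"tz":0,"roll":0,"jaw":0.7},{"tx":0,"ty":0,"tz":4,"roll":0,"jaw":0.7},{"tx":0,"ty":0,"tz":4,"roll":0,"jaw":0.7},{"tx":0,"ty":0,"tz":3.5,"roll":0,"jaw":0.7},{"tx":0,"ty":0,"tz":2.2,"roll":0,"jaw":0.7},{"tx":0,"ty":0,"tz":0,"roll":0,"jaw":0.7},{"tx":0,"ty":0,"tz":0,"roll":0,"jaw":0.7}]'
python3 -m jog '[{"tx":0,"ty":0,"tz":0,"roll":0,"jaw":0.05},{"tx":0,"ty":0,"tz":0,"roll":0,"jaw":0.05},{"tx":0,"ty":0,"tz":0,"roll":0,"jaw":0.05},{"tx":0,"ty":0,"tz":0,"roll":0,"jaw":0.05},{"tx":0,"ty":0,"tz":0,"roll":0,"jaw":0.05},{"tx":0,"ty":0,"tz":0,"roll":0,"jaw":0.05}]'
```

```text
time_s: 6.2
position: [0.5574, -0.0569, 0.0771]
tcp_rot: [[0.059, 0.998, -0.0], [0.998, -0.059, 0.0], [0.0, -0.0, -1.0]]
force: [0.3, 0.4, 1.2]
opening: 0.7
grasp_force: 0.0
time_s: 6.8
position: [0.5572, -0.0563, 0.0771]
tcp_rot: [[0.058, 0.998, 0.0], [0.998, -0.058, -0.0], [-0.0, 0.0, -1.0]]
force: [0.1, -1.0, -0.0]
opening: 0.241
grasp_force: 0.0
```

```bash
python3 -m jog '[{"tx":0,"ty":0,"tz":0,"roll":0,"jaw":0.05},{"tx":0,"ty":0,"tz":0,"roll":0,"jaw":0.05}]' | tail -2;python3 - <<'E'
from h import *
w=cam('wrist');save(w,'w4',s=1.4)
E
```

```text
opening: 0.087
grasp_force: 0.0
```

View pics/w4.png

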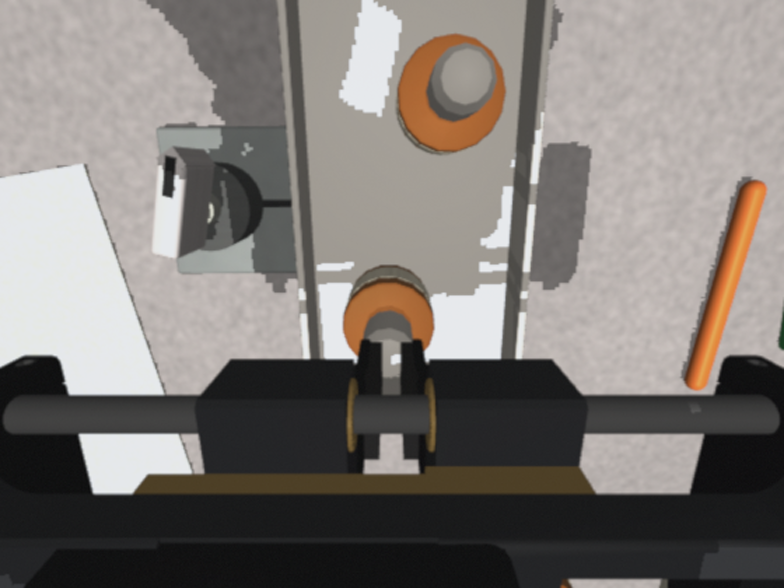

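The jaws closed to about 8 mm, so the cap wasn't gripped. It shows at (388,325) in the picture, just ahead of or below the fingers. I'll work out where the bottle is relative to the TCP.

```bash
python3 - <<'E'
from h import *
s=read_state();p=s['position'];print(p,s['opening'])
w=cam('wrist')
print('tcp',proj(w,p)*1.4,'tip',proj(w,p-[0,0,.019])*1.4, 'capTop',proj(w,[p[0],p[1],.085])*1.4)
for z in (.05,.054): print('body',z,atz(w,(316/1.4,388/1.4),z))
print('far cap',atz(w,(80/1.4,463/1.4),.083),'tr far', [atz(w,d['point'],.004) for d in landmark_of('wrist','spent0') if d['p']>.3])
print('R',s['tcp_rot'])
E
```

```text
[ 0.55712103 -0.05634218  0.07689276] 0.07404526259956341
tcp [354.68058798 389.18489363] tip [338.02933403 389.33182152] capTop [362.81976589 389.11307487]
body 0.05 [ 0.55693649 -0.04780698  0.05      ]
body 0.054 [ 0.55704814 -0.04638083  0.054     ]
far cap [0.58968073 0.05084461 0.083     ] tr far [array([0.59045154, 0.05068319, 0.004     ]), array([ 0.55723903, -0.05419097,  0.004     ])]
R [[ 5.79957383e-02  9.98316818e-01 -1.58098182e-04]
 [ 9.98316830e-01 -5.79957335e-02  3.48216980e-05]
 [ 2.55940667e-05 -1.59851586e-04 -9.99999987e-01]]
```

```bash
python3 -m jog '[{"tx":0,"ty":0,"tz":0,"roll":0,"jaw":0.7},{"tx":0,"ty":0,"tz":0,"roll":0,"jaw":0.7},{"tx":0,"ty":0,"tz":0,"roll":0,"jaw":0.7},{"tx":0,"ty":0,"tz":0,"roll":0,"jaw":0.7},{"tx":0,"ty":0,"tz":0,"roll":0,"jaw":0.7},{"tx":0,"ty":0,"tz":0,"roll":0,"jaw":0.7},{"tx":0,"ty":0,"tz":0,"roll":0,"jaw":0.7}]'|head -2
python3 - <<'E'
from h import *
w=cam('wrist');save(w,'w5',s=1.4)
E
```

```text
time_s: 7.85
position: [0.5571, -0.0563, 0.077]
```

View pics/w5.png

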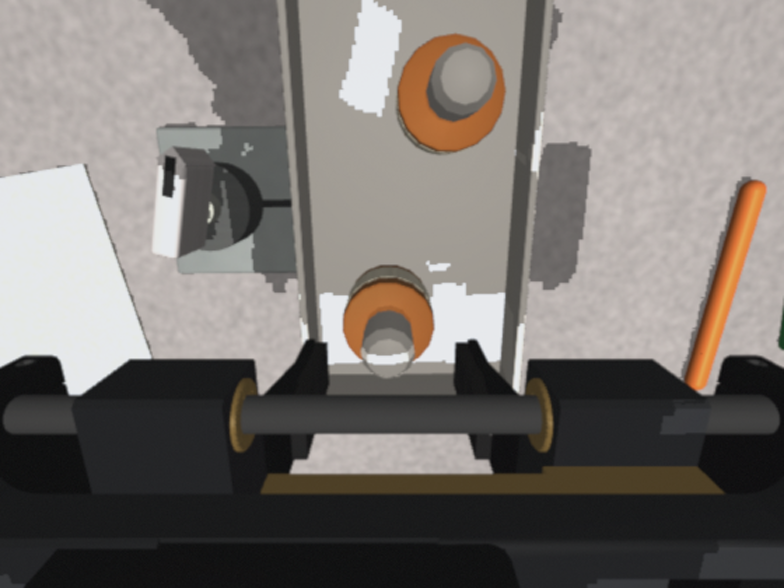

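```bash
python3 - <<'E'
from h import *
import rig
print(tips_ahead, tips_ahead() if callable(tips_ahead) else '')
c=capture('wrist');print(np.round(c['tool_from_camera'],4).tolist());s=read_state();print(s['opening'],s['joint_positions'])
w=cam('wrist');p=s['position'];R=np.array(s['tcp_rot'])
for x in(-.0095,0,.0095):
  for z in(0,.019): print(x,z,proj(w,p+R@[x,.0305,z])*1.4,proj(w,p+R@[x,-.0305,z])*1.4)
E
```

```text
0.019 
[[-0.0002, 0.9581, 0.2864, 0.0792], [1.0, 0.0002, 0.0002, 0.0007], [0.0002, 0.2864, -0.9581, -0.1707], [0.0, 0.0, 0.0, 1.0]]
0.664215440970422 [-1.72090196e+01  3.64778872e+01  9.80365360e+01 -4.27686723e-04
  4.54855042e+01 -1.38856758e+01]
-0.0095 0 [374.09485447 457.24636801] [374.11458063 321.18231919]
-0.0095 0.019 [355.95454023 451.40333033] [355.97373301 327.29742312]
0 0 [354.66998826 458.21355036] [354.69143225 320.16148239]
0 0.019 [338.01818072 452.20660459] [338.03883145 326.44888251]
0.0095 0 [334.66905358 459.20941569] [334.69230936 319.11037368]
0.0095 0.019 [319.59790795 453.03155075] [319.62008885 325.5774503 ]
```

```bash
python3 -m jog '[{"tx":0.3,"ty":0,"tz":0.5,"roll":0,"jaw":0.65},{"tx":0,"ty":0,"tz":0.5,"roll":0,"jaw":0.65},{"tx":0,"ty":0,"tz":0,"roll":0,"jaw":0.3},{"tx":0,"ty":0,"tz":0,"roll":0,"jaw":0.1},{"tx":0,"ty":0,"tz":0,"roll":0,"jaw":0.1},{"tx":0,"ty":0,"tz":0,"roll":0,"jaw":0.1},{"tx":0,"ty":0,"tz":0,"roll":0,"jaw":0.1},{"tx":0,"ty":0,"tz":0,"roll":0,"jaw":0.1}]'
python3 -m jog '[{"tx":0,"ty":0,"tz":0,"roll":0,"jaw":0.1},{"tx":0,"ty":0,"tz":0,"roll":0,"jaw":0.1}]'
```

```text
time_s: 8.8
position: [0.5572, -0.0533, 0.0671]
tcp_rot: [[0.058, 0.998, -0.0], [0.998, -0.058, 0.0], [0.0, -0.0, -1.0]]
force: [-0.9, 0.1, 0.3]
opening: 0.245
grasp_force: 30.0
time_s: 9.0
position: [0.5572, -0.0533, 0.0671]
tcp_rot: [[0.058, 0.998, -0.0], [0.998, -0.058, 0.0], [0.0, -0.0, -1.0]]
force: [-0.9, -0.3, 1.2]
opening: 0.251
grasp_force: 30.0
```

Gripped at TCP z 0.067 with 30 N. I lift and carry it to the dish tray.

```bash
python3 -m jog '[{"tx":0,"ty":0,"tz":-2,"roll":0,"jaw":0.1},{"tx":0,"ty":0,"tz":-4,"roll":0,"jaw":0.1},{"tx":0,"ty":0,"tz":-4,"roll":0,"jaw":0.1},{"tx":0,"ty":0,"tz":-3,"roll":0,"jaw":0.1},{"tx":-4.4,"ty":-0.42,"tz":0,"roll":0,"jaw":0.1},{"tx":-4.4,"ty":-0.42,"tz":0,"roll":0,"jaw":0.1},{"tx":-4.4,"ty":-0.42,"tz":0,"roll":0,"jaw":0.1}]' |tail -2
python3 -m jog '[{"tx":-4.4,"ty":-0.42,"tz":0,"roll":0,"jaw":0.1},{"tx":-4.4,"ty":-0.42,"tz":0,"roll":0,"jaw":0.1},{"tx":-4.4,"ty":-0.42,"tz":0,"roll":0,"jaw":0.1},{"tx":-4.4,"ty":-0.42,"tz":0,"roll":0,"jaw":0.1},{"tx":-4.4,"ty":-0.42,"tz":0,"roll":0,"jaw":0.1},{"tx":0,"ty":0,"tz":0,"roll":0,"jaw":0.1},{"tx":0,"ty":0,"tz":0,"roll":0,"jaw":0.1}]'
python3 - <<'E'
from h import *
w=cam('wrist');save(w,'w6',s=1.4)
for n in ['waste','cartridge0','bottle0','spent0']:
    for d in landmark_of('wrist',n):
        if d['p']>.3: print(n,round(d['p'],2),np.round(d['point'],1),atz(w,d['point'],0)[:2].round(4))
E
```

```text
opening: 0.246
grasp_force: 30.0
time_s: 10.4
position: [0.5025, -0.4036, 0.196]
tcp_rot: [[0.061, 0.998, -0.001], [0.998, -0.061, 0.002], [0.002, -0.001, -1.0]]
force: [-0.7, 1.7, -2.2]
opening: 0.247
grasp_force: 30.0
waste 0.62 [177.6 309.4] [ 0.541  -0.3947]
cartridge0 0.88 [ 71.2 295.1] [ 0.5289 -0.2734]
bottle0 0.83 [ 81.2 200.5] [ 0.4219 -0.2772]
bottle0 0.69 [ 50.3 398.7] [ 0.6434 -0.2593]
spent0 0.67 [220.8 279. ] [ 0.5002 -0.4484]
```

View pics/w6.png

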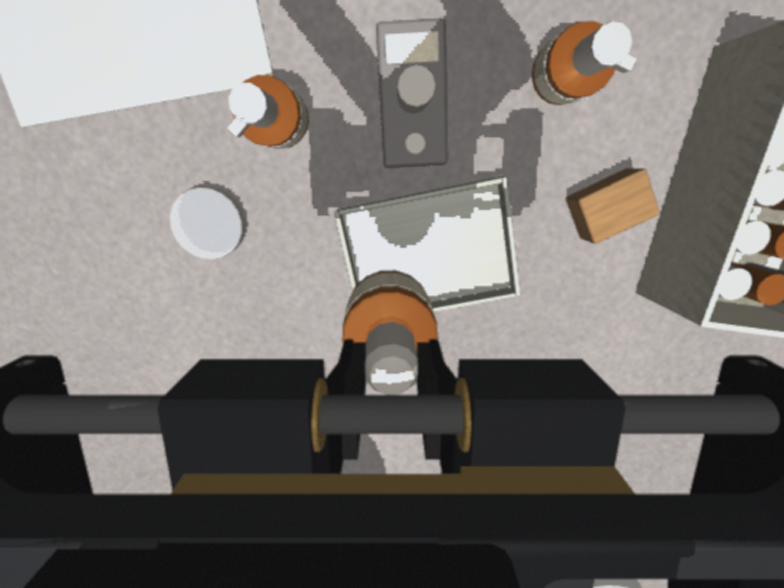

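The waste tray's corners show at (338,212), (507,181) and (518,296). Two full bottles have spouts pointing about -115° (near bottle) and -45° (far bottle). The cartridge lies along world y.

```bash
python3 - <<'E'
from h import *
w=cam('wrist')
a=lambda p,z:atz(w,np.array(p)[::-1]/1.4,z)
TL,TR,BR=[a(p,.024) for p in[(338,212),(507,181),(518,296)]]
print(TL,TR,BR,np.linalg.norm(TL-TR),np.linalg.norm(TR-BR))
print('centre',(TL+BR)/2);d=TR-TL;e=TR-BR;print(np.degrees(np.arctan2(d[1],d[0])),np.degrees(np.arctan2(e[1],e[0])))
for n,c,t in(('b near',(249,102),(237,128)),('b far',(612,44),(630,63))):
    P,Q=a(c,.08),a(t,.069);Q2=a(t,.08);d=Q2-P;print(n,P,np.degrees(np.arctan2(d[1],d[0])))
print('cart cap',a((417,86),.078),'box',[a(p,.04).round(4) for p in[(377,24),(444,18),(447,163),(385,167)]])
E
```

```text
[ 0.46446249 -0.35383108  0.024     ] [ 0.59962719 -0.3373439   0.024     ] [ 0.61108387 -0.43284104  0.024     ] 0.1361665323727053 0.09618191265546079
centre [ 0.53777318 -0.39333606  0.024     ]
6.954494707044277 96.84100995489567
b near [ 0.42224623 -0.27773801  0.08      ] -124.14083933773561
b far [ 0.64648132 -0.25815622  0.08      ] -42.634397541745486
cart cap [ 0.52792874 -0.27424829  0.078     ] box [array([ 0.5047, -0.228 ,  0.04  ]), array([ 0.5503, -0.227 ,  0.04  ]), array([ 0.5506, -0.3212,  0.04  ]), array([ 0.5045, -0.3214,  0.04  ])]
```

```bash
python3 -m jog '[{"tx":0.6,"ty":0.4,"tz":0,"roll":0,"jaw":0.1},{"tx":0,"ty":0,"tz":4,"roll":0,"jaw":0.1},{"tx":0,"ty":0,"tz":4,"roll":0,"jaw":0.1},{"tx":0,"ty":0,"tz":3,"roll":0,"jaw":0.1},{"tx":0,"ty":0,"tz":1.5,"roll":0,"jaw":0.1},{"tx":0,"ty":0,"tz":0.4,"roll":0,"jaw":0.1},{"tx":0,"ty":0,"tz":0,"roll":0,"jaw":0.1},{"tx":0,"ty":0,"tz":0,"roll":0,"jaw":0.1}]'
python3 -m jog '[{"tx":0,"ty":0,"tz":0,"roll":0,"jaw":0.3},{"tx":0,"ty":0,"tz":0,"roll":0,"jaw":0.45},{"tx":0,"ty":0,"tz":0,"roll":0,"jaw":0.5},{"tx":0,"ty":0,"tz":0,"roll":0,"jaw":0.5},{"tx":0,"ty":0,"tz":-2,"roll":0,"jaw":0.5},{"tx":0,"ty":0,"tz":-4,"roll":0,"jaw":0.5},{"tx":0,"ty":0,"tz":-4,"roll":0,"jaw":0.5},{"tx":0,"ty":0,"tz":-4,"roll":0,"jaw":0.6}]'
```

```text
time_s: 11.5
position: [0.5089, -0.3977, 0.0693]
tcp_rot: [[0.058, 0.998, 0.002], [0.998, -0.058, -0.002], [-0.002, 0.002, -1.0]]
force: [0.1, -0.7, -2.1]
opening: 0.242
grasp_force: 30.0
time_s: 12.3
position: [0.5076, -0.3969, 0.2094]
tcp_rot: [[0.058, 0.998, -0.0], [0.998, -0.058, 0.0], [0.0, -0.0, -1.0]]
force: [0.4, 0.0, -0.5]
opening: 0.533
grasp_force: 0.0
```

```bash
python3 -m jog '[{"tx":4.5,"ty":0.57,"tz":0,"roll":0,"jaw":0.6},{"tx":4.5,"ty":0.57,"tz":0,"roll":0,"jaw":0.6},{"tx":4.5,"ty":0.57,"tz":0,"roll":0,"jaw":0.6},{"tx":4.5,"ty":0.57,"tz":0,"roll":0,"jaw":0.6},{"tx":4.5,"ty":0.57,"tz":0,"roll":0,"jaw":0.6},{"tx":4.5,"ty":0.57,"tz":0,"roll":0,"jaw":0.6},{"tx":4.5,"ty":0.57,"tz":0,"roll":0,"jaw":0.6},{"tx":4.5,"ty":0.57,"tz":0,"roll":0,"jaw":0.6}]' | tail -1
python3 -m jog '[{"tx":4.5,"ty":0.57,"tz":0,"roll":0,"jaw":0.6},{"tx":4.5,"ty":0.57,"tz":0,"roll":0,"jaw":0.6},{"tx":0,"ty":0,"tz":4,"roll":0,"jaw":0.6},{"tx":0,"ty":0,"tz":4,"roll":0,"jaw":0.6},{"tx":0,"ty":0,"tz":0,"roll":0,"jaw":0.6},{"tx":0,"ty":0,"tz":0,"roll":0,"jaw":0.6}]'
python3 - <<'E'
from h import *
w=cam('wrist')
for d in landmark_of('wrist','spent0'):
    if d['p']>.3: print(round(d['p'],2),np.round(d['point'],1),atz(w,d['point'],.004)[:2].round(4))
t=cam('top')
for d in landmark_of('top','spent0'):
    if d['p']>.3: print('top',round(d['p'],2),np.round(d['point'],1),atz(t,d['point'],.004)[:2].round(4))
E
```

```text
grasp_force: 0.0
time_s: 13.7
position: [0.5906, 0.0488, 0.128]
tcp_rot: [[0.058, 0.998, -0.001], [0.998, -0.058, 0.0], [0.0, -0.001, -1.0]]
force: [0.1, -0.5, 0.0]
opening: 0.602
grasp_force: 0.0
0.74 [196.4 276.6] [0.5889 0.0541]
top 0.84 [232.4 457.4] [ 0.5047 -0.399 ]
```

```bash
python3 -m jog '[{"tx":0.3,"ty":0,"tz":4,"roll":0,"jaw":0.6},{"tx":0,"ty":0,"tz":2.1,"roll":0,"jaw":0.6},{"tx":0,"ty":0,"tz":0,"roll":0,"jaw":0.3},{"tx":0,"ty":0,"tz":0,"roll":0,"jaw":0.1},{"tx":0,"ty":0,"tz":0,"roll":0,"jaw":0.1},{"tx":0,"ty":0,"tz":0,"roll":0,"jaw":0.1},{"tx":0,"ty":0,"tz":0,"roll":0,"jaw":0.1},{"tx":0,"ty":0,"tz":0,"roll":0,"jaw":0.1}]'
python3 -m jog '[{"tx":0,"ty":0,"tz":-2,"roll":0,"jaw":0.1},{"tx":0,"ty":0,"tz":-4,"roll":0,"jaw":0.1},{"tx":0,"ty":0,"tz":-4,"roll":0,"jaw":0.1},{"tx":0,"ty":0,"tz":-3,"roll":0,"jaw":0.1},{"tx":-4.42,"ty":0.02,"tz":0,"roll":0,"jaw":0.1},{"tx":-4.42,"ty":0.02,"tz":0,"roll":0,"jaw":0.1},{"tx":-4.42,"ty":0.02,"tz":0,"roll":0,"jaw":0.1},{"tx":-4.42,"ty":0.02,"tz":0,"roll":0,"jaw":0.1}]' |tail -2
python3 -m jog '[{"tx":-4.42,"ty":0.02,"tz":0,"roll":0,"jaw":0.1},{"tx":-4.42,"ty":0.02,"tz":0,"roll":0,"jaw":0.1},{"tx":-4.42,"ty":0.02,"tz":0,"roll":0,"jaw":0.1},{"tx":-4.42,"ty":0.02,"tz":0,"roll":0,"jaw":0.1},{"tx":-4.42,"ty":0.02,"tz":0,"roll":0,"jaw":0.1},{"tx":-4.42,"ty":0.02,"tz":0,"roll":0,"jaw":0.1},{"tx":0,"ty":0,"tz":0,"roll":0,"jaw":0.1},{"tx":0,"ty":0,"tz":0,"roll":0,"jaw":0.1}]'
```

```text
time_s: 14.7
position: [0.594, 0.0514, 0.0719]
tcp_rot: [[0.057, 0.998, 0.008], [0.998, -0.057, -0.001], [-0.001, 0.008, -1.0]]
force: [-2.7, -1.2, 26.9]
opening: 0.165
grasp_force: 11.7
opening: 0.099
grasp_force: 0.0
time_s: 16.3
position: [0.5667, -0.3905, 0.1968]
tcp_rot: [[0.06, 0.998, 0.0], [0.998, -0.06, 0.001], [0.001, 0.0, -1.0]]
force: [-0.7, -0.1, 0.5]
opening: 0.099
grasp_force: 0.0
```

The second grasp slipped off the dome because the pads were too high. I go back, look, and grip lower.

```bash
python3 -m jog '[{"tx":4.4,"ty":0,"tz":0,"roll":0,"jaw":0.7},{"tx":4.4,"ty":0,"tz":0,"roll":0,"jaw":0.7},{"tx":4.4,"ty":0,"tz":0,"roll":0,"jaw":0.7},{"tx":4.4,"ty":0,"tz":0,"roll":0,"jaw":0.7},{"tx":4.4,"ty":0,"tz":0,"roll":0,"jaw":0.7},{"tx":4.4,"ty":0,"tz":0,"roll":0,"jaw":0.7},{"tx":4.4,"ty":0,"tz":0,"roll":0,"jaw":0.7},{"tx":4.4,"ty":0,"tz":0,"roll":0,"jaw":0.7}]' | tail -1
python3 -m jog '[{"tx":4.4,"ty":0,"tz":0,"roll":0,"jaw":0.7},{"tx":4.4,"ty":0,"tz":0,"roll":0,"jaw":0.7},{"tx":0,"ty":0,"tz":0,"roll":0,"jaw":0.7},{"tx":0,"ty":0,"tz":0,"roll":0,"jaw":0.7}]'
python3 - <<'E'
from h import *
w=cam('wrist');save(w,'w7',s=1.4)
for d in landmark_of('wrist','spent0'):
    if d['p']>.3: print(round(d['p'],2),np.round(d['point'],1),atz(w,d['point'],.004)[:2].round(4))
E
```

```text
grasp_force: 0.0
time_s: 17.5
position: [0.5917, 0.0523, 0.1972]
tcp_rot: [[0.053, 0.999, -0.0], [0.999, -0.053, -0.0], [-0.0, -0.0, -1.0]]
force: [-0.2, -0.2, 0.2]
opening: 0.697
grasp_force: 0.0
0.71 [187.4 274.1] [0.5861 0.0517]
```

View pics/w7.png

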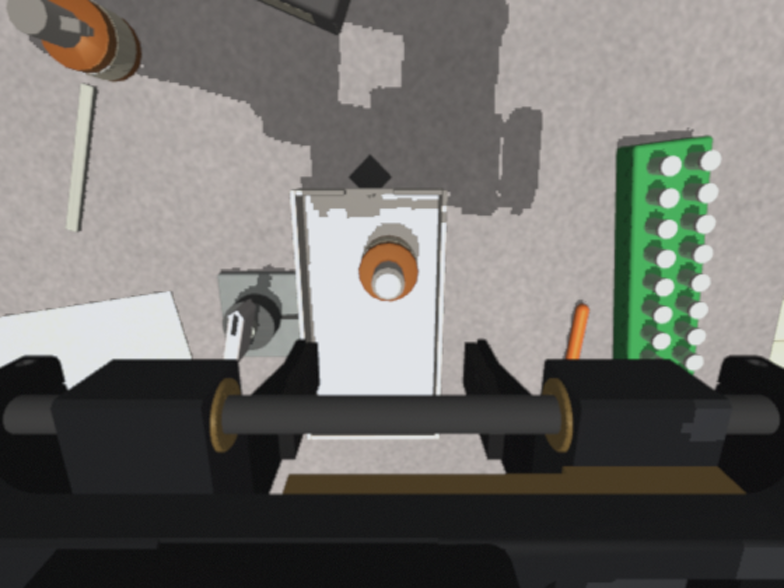

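```bash
python3 - <<'E'
from h import *
w=cam('wrist')
print(atz(w,(286/1.4,388/1.4),.083), atz(w,(268/1.4,389/1.4),.05))
E
```

```text
[0.59102718 0.0495159  0.083     ] [0.59189842 0.05469238 0.05      ]
```

```bash
python3 -m jog '[{"tx":0,"ty":0,"tz":4.5,"roll":0,"jaw":0.65},{"tx":0,"ty":0,"tz":4.5,"roll":0,"jaw":0.65},{"tx":0,"ty":0,"tz":3,"roll":0,"jaw":0.65},{"tx":0,"ty":0,"tz":1.7,"roll":0,"jaw":0.65},{"tx":0,"ty":0,"tz":0,"roll":0,"jaw":0.65},{"tx":0,"ty":0,"tz":0,"roll":0,"jaw":0.65}]'
python3 -m jog '[{"tx":0,"ty":0,"tz":0,"roll":0,"jaw":0.1},{"tx":0,"ty":0,"tz":0,"roll":0,"jaw":0.1},{"tx":0,"ty":0,"tz":0,"roll":0,"jaw":0.1},{"tx":0,"ty":0,"tz":0,"roll":0,"jaw":0.1},{"tx":0,"ty":0,"tz":0,"roll":0,"jaw":0.1},{"tx":0,"ty":0,"tz":0,"roll":0,"jaw":0.1},{"tx":0,"ty":0,"tz":0,"roll":0,"jaw":0.1}]'
```

```text
time_s: 18.25
position: [0.5931, 0.0486, 0.0601]
tcp_rot: [[0.06, 0.998, 0.0], [0.998, -0.06, -0.0], [-0.0, 0.0, -1.0]]
force: [-0.5, 0.2, 0.7]
opening: 0.651
grasp_force: 0.0
time_s: 18.95
position: [0.5923, 0.0499, 0.0602]
tcp_rot: [[0.058, 0.998, -0.001], [0.998, -0.058, 0.0], [0.0, -0.001, -1.0]]
force: [-1.3, 0.1, 4.0]
opening: 0.262
grasp_force: 30.0
```

```bash
python3 -m jog '[{"tx":0,"ty":0,"tz":-2,"roll":0,"jaw":0.1},{"tx":0,"ty":0,"tz":-4,"roll":0,"jaw":0.1},{"tx":0,"ty":0,"tz":-4,"roll":0,"jaw":0.1},{"tx":0,"ty":0,"tz":-3,"roll":0,"jaw":0.1},{"tx":-4.4,"ty":0,"tz":0,"roll":0,"jaw":0.1},{"tx":-4.4,"ty":0,"tz":0,"roll":0,"jaw":0.1},{"tx":-4.4,"ty":0,"tz":0,"roll":0,"jaw":0.1},{"tx":-4.4,"ty":0,"tz":0,"roll":0,"jaw":0.1}]' |tail -2
python3 -m jog '[{"tx":-4.4,"ty":0,"tz":0,"roll":0,"jaw":0.1},{"tx":-4.4,"ty":0,"tz":0,"roll":0,"jaw":0.1},{"tx":-4.4,"ty":0,"tz":0,"roll":0,"jaw":0.1},{"tx":-4.4,"ty":0,"tz":0,"roll":0,"jaw":0.1},{"tx":-4.4,"ty":0,"tz":0,"roll":0,"jaw":0.1},{"tx":-4.4,"ty":0,"tz":0,"roll":0,"jaw":0.1},{"tx":0,"ty":0,"tz":0,"roll":0,"jaw":0.1},{"tx":0,"ty":0,"tz":0,"roll":0,"jaw":0.1}]'
```

```text
opening: 0.262
grasp_force: 29.9
time_s: 20.55
position: [0.5665, -0.3903, 0.1887]
tcp_rot: [[0.06, 0.998, -0.001], [0.998, -0.06, 0.002], [0.002, -0.001, -1.0]]
force: [0.5, 0.2, -2.1]
opening: 0.262
grasp_force: 29.9
```

```bash
python3 -m jog '[{"tx":0,"ty":0,"tz":4,"roll":0,"jaw":0.1},{"tx":0,"ty":0,"tz":4,"roll":0,"jaw":0.1},{"tx":0,"ty":0,"tz":3,"roll":0,"jaw":0.1},{"tx":0,"ty":0,"tz":1.5,"roll":0,"jaw":0.1},{"tx":0,"ty":0,"tz":0.4,"roll":0,"jaw":0.1},{"tx":0,"ty":0,"tz":0,"roll":0,"jaw":0.1},{"tx":0,"ty":0,"tz":0,"roll":0,"jaw":0.1}]' | head -3
python3 -m jog '[{"tx":0,"ty":0,"tz":0,"roll":0,"jaw":0.3},{"tx":0,"ty":0,"tz":0,"roll":0,"jaw":0.45},{"tx":0,"ty":0,"tz":0,"roll":0,"jaw":0.5},{"tx":0,"ty":0,"tz":0,"roll":0,"jaw":0.5},{"tx":0,"ty":0,"tz":-2,"roll":0,"jaw":0.5},{"tx":0,"ty":0,"tz":-4,"roll":0,"jaw":0.5},{"tx":0,"ty":0,"tz":-4,"roll":0,"jaw":0.5},{"tx":0,"ty":0,"tz":-4,"roll":0,"jaw":0.6}]'
python3 -m jog '[{"tx":0,"ty":0,"tz":-1,"roll":0,"jaw":0.6},{"tx":0,"ty":0,"tz":0,"roll":0,"jaw":0.6}]' |tail -6
python3 - <<'E'
from h import *
w=cam('wrist');save(w,'w8',s=1.4)
for n in ['cartridge0','bottle0','spent0']:
    for d in landmark_of('wrist',n):
        if d['p']>.3: print(n,round(d['p'],2),np.round(d['point'],1),atz(w,d['point'],.004 if n[0]=='s' else 0)[:2].round(4))
E
```

```text
time_s: 21.25
position: [0.5688, -0.3902, 0.0627]
tcp_rot: [[0.058, 0.998, 0.003], [0.998, -0.058, -0.003], [-0.002, 0.003, -1.0]]
time_s: 22.05
position: [0.5671, -0.3894, 0.2023]
tcp_rot: [[0.058, 0.998, -0.0], [0.998, -0.058, 0.0], [0.0, -0.0, -1.0]]
force: [1.0, -0.4, 0.7]
opening: 0.535
grasp_force: 0.0
time_s: 22.25
position: [0.5683, -0.3905, 0.2137]
tcp_rot: [[0.058, 0.998, 0.004], [0.998, -0.058, -0.004], [-0.004, 0.004, -1.0]]
force: [-0.2, 0.5, -0.8]
opening: 0.585
grasp_force: 0.0
cartridge0 0.75 [ 86.5 235.4] [ 0.5249 -0.2715]
bottle0 0.61 [ 99.5 153.1] [ 0.4251 -0.2803]
spent0 0.72 [179.6 275.8] [ 0.5659 -0.3853]
spent0 0.64 [194.3 230.3] [ 0.5058 -0.4011]
```

View pics/w8.png

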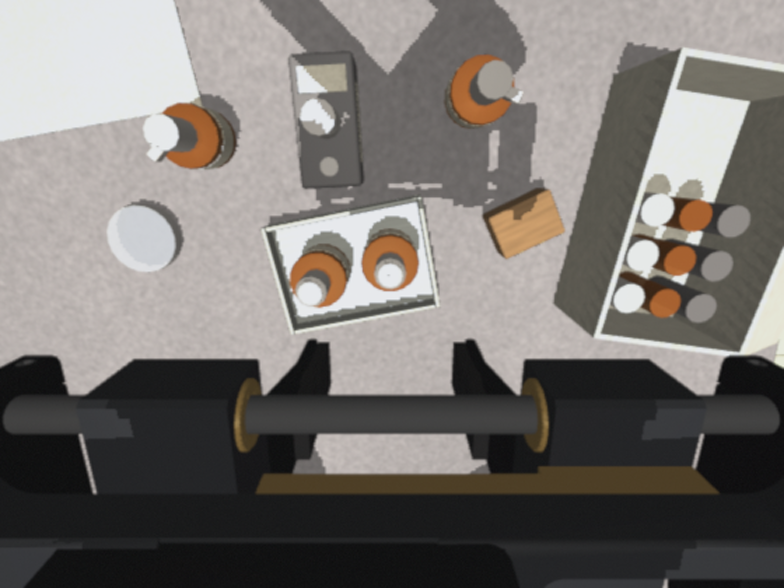

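Both spent bottles stand upright in the dish tray. The cartridge cap is at (318,116). Bottle caps are at (161,132) and (494,80), with spout tips at (155,156) and (519,97). Now the numbers.

```bash
cat >> h.py <<'E'
def a14(w,p,z): return atz(w,np.array(p)[::-1]/1.4,z)
def bot(w,c,t,base=0):
    P=a14(w,c,.08+base);Q=a14(w,t,.066+base);d=(Q-P)[:2];return P.round(4)[:2],np.degrees(np.arctan2(d[1],d[0])).round(1),np.linalg.norm(d).round(4)
def plan(to,yaw_to=None):
    s=read_state();R=np.array(s['tcp_rot']);d=np.array(to)-s['position'];print('move cm',(R.T@d*100).round(2),'yaw',np.degrees(np.arctan2(R[1,0],R[0,0])).round(2))
    if yaw_to is not None: print('roll rad',-np.radians(yaw_to-np.degrees(np.arctan2(R[1,0],R[0,0]))).round(3))
E
python3 - <<'E'
from h import *
w=cam('wrist')
print(bot(w,(161,132),(155,156)),bot(w,(494,80),(519,97)))
print('cart',a14(w,(318,116),.078),[a14(w,p,.04).round(4) for p in[(290,57),(352,52),(361,184),(303,189)]])
s=read_state();print(s['joint_positions'].round(1) if hasattr(s['joint_positions'],'round') else s['joint_positions'])
# auto check: white-pixels of cap blobs
plan([.527,-.274,.06])
E
```

```text
(array([ 0.4194, -0.2774]), np.float64(-136.6), np.float64(0.0203)) (array([ 0.6404, -0.2589]), np.float64(-24.2), np.float64(0.0222))
cart [ 0.52467347 -0.27341903  0.078     ] [array([ 0.5028, -0.2284,  0.04  ]), array([ 0.5477, -0.2278,  0.04  ]), array([ 0.5469, -0.3197,  0.04  ]), array([ 0.5013, -0.3208,  0.04  ])]
[-43.8  35.6  72.5   0.   72.2 -40.4]
move cm [11.16 -4.53 14.89] yaw 86.67
```

```bash
python3 -m jog '[{"tx":3.8,"ty":-1.54,"tz":0,"roll":0,"jaw":0.6},{"tx":3.8,"ty":-1.54,"tz":0,"roll":0,"jaw":0.6},{"tx":3.6,"ty":-1.54,"tz":0,"roll":-0.048,"jaw":0.6},{"tx":0,"ty":0,"tz":4.5,"roll":0,"jaw":0.6},{"tx":0,"ty":0,"tz":4.5,"roll":0,"jaw":0.6},{"tx":0,"ty":0,"tz":4,"roll":0,"jaw":0.6},{"tx":0,"ty":0,"tz":1.9,"roll":0,"jaw":0.6},{"tx":0,"ty":0,"tz":0,"roll":0,"jaw":0.6}]' | tail -6
python3 -m jog '[{"tx":0,"ty":0,"tz":0,"roll":0,"jaw":0.6},{"tx":0,"ty":0,"tz":0,"roll":0,"jaw":0.3},{"tx":0,"ty":0,"tz":0,"roll":0,"jaw":0.1},{"tx":0,"ty":0,"tz":0,"roll":0,"jaw":0.1},{"tx":0,"ty":0,"tz":0,"roll":0,"jaw":0.1},{"tx":0,"ty":0,"tz":0,"roll":0,"jaw":0.1},{"tx":0,"ty":0,"tz":0,"roll":0,"jaw":0.1},{"tx":0,"ty":0,"tz":0,"roll":0,"jaw":0.1}]'
python3 - <<'E'
from h import *
plan([.5419,-.0483,.2],86.9)
E
```

```text
time_s: 23.3
position: [0.5247, -0.2727, 0.0574]
tcp_rot: [[0.01, 1.0, -0.008], [1.0, -0.01, 0.006], [0.006, -0.008, -1.0]]
force: [-0.5, 0.9, 0.5]
opening: 0.601
grasp_force: 0.0
time_s: 24.1
position: [0.5275, -0.2751, 0.0626]
tcp_rot: [[0.01, 1.0, -0.0], [1.0, -0.01, -0.0], [-0.0, -0.0, -1.0]]
force: [-2.1, 1.3, 5.9]
opening: 0.258
grasp_force: 30.0
move cm [ 22.69   1.22 -13.75] yaw 89.44
roll rad 0.044
```

```bash
python3 -m jog '[{"tx":0,"ty":0,"tz":-2,"roll":0,"jaw":0.1},{"tx":0,"ty":0,"tz":-4,"roll":0,"jaw":0.1},{"tx":0,"ty":0,"tz":-4,"roll":0,"jaw":0.1},{"tx":0,"ty":0,"tz":-3,"roll":0,"jaw":0.1},{"tx":4.5,"ty":0.25,"tz":0,"roll":0,"jaw":0.1},{"tx":4.5,"ty":0.25,"tz":0,"roll":0,"jaw":0.1},{"tx":4.5,"ty":0.24,"tz":0,"roll":0,"jaw":0.1},{"tx":4.5,"ty":0.24,"tz":0,"roll":0,"jaw":0.1}]' |tail -2
python3 -m jog '[{"tx":4.7,"ty":0.24,"tz":0,"roll":0,"jaw":0.1},{"tx":0,"ty":0,"tz":0,"roll":0.044,"jaw":0.1},{"tx":0,"ty":0,"tz":0,"roll":0,"jaw":0.1},{"tx":0,"ty":0,"tz":0,"roll":0,"jaw":0.1},{"tx":0,"ty":0,"tz":0,"roll":0,"jaw":0.1}]'
python3 - <<'E'
from h import *
plan([.5419,-.0483,.2],86.9)
w=cam('wrist')
for n in ['tray','notch','lock_grip','cartridge0']:
    for d in landmark_of('wrist',n):
        if d['p']>.3: print(n,round(d['p'],2),np.round(d['point'],1),atz(w,d['point'],.13 if n[0]=='c' else .062 if n=='lock_grip' else .016 if n=='notch' else 0)[:2].round(4))
E
```

```text
opening: 0.26
grasp_force: 30.0
time_s: 25.4
position: [0.5422, -0.0491, 0.1917]
tcp_rot: [[0.055, 0.998, -0.0], [0.998, -0.055, -0.0], [-0.0, -0.0, -1.0]]
force: [0.5, -0.5, -2.7]
opening: 0.256
grasp_force: 30.0
move cm [ 0.08 -0.03 -0.83] yaw 86.85
roll rad -0.001
tray 0.97 [138.6 301. ] [0.5716 0.0074]
notch 0.75 [ 32.7 305.3] [0.5786 0.1135]
lock_grip 0.78 [146.6 198.8] [0.4672 0.0091]
cartridge0 0.73 [217.9 275.4] [ 0.54   -0.0462]
```

```bash
python3 -m jog '[{"tx":0.2,"ty":0,"tz":4,"roll":0,"jaw":0.1},{"tx":0,"ty":0,"tz":4,"roll":0,"jaw":0.1},{"tx":0,"ty":0,"tz":2.5,"roll":0,"jaw":0.1},{"tx":0,"ty":0,"tz":1.5,"roll":0,"jaw":0.1},{"tx":0,"ty":0,"tz":0.4,"roll":0,"jaw":0.1},{"tx":0,"ty":0,"tz":0,"roll":0,"jaw":0.1},{"tx":0,"ty":0,"tz":0,"roll":0,"jaw":0.1}]' | head -4
python3 -m jog '[{"tx":0,"ty":0,"tz":0,"roll":0,"jaw":0.3},{"tx":0,"ty":0,"tz":0,"roll":0,"jaw":0.45},{"tx":0,"ty":0,"tz":0,"roll":0,"jaw":0.5},{"tx":0,"ty":0,"tz":0,"roll":0,"jaw":0.5},{"tx":0,"ty":0,"tz":-2,"roll":0,"jaw":0.5},{"tx":0,"ty":0,"tz":-4,"roll":0,"jaw":0.5},{"tx":0,"ty":0,"tz":-4,"roll":0,"jaw":0.5},{"tx":0,"ty":0,"tz":-4,"roll":0,"jaw":0.6}]'
python3 - <<'E'
from h import *
w=cam('wrist')
for d in landmark_of('wrist','cartridge0'):
    if d['p']>.3: print(round(d['p'],2),np.round(d['point'],1),atz(w,d['point'],.004)[:2].round(4))
for d in trace('wrist','cartridge0')[:1]:
    m=d['pixels'].astype(np.uint8);r=cv2.minAreaRect(max(cv2.findContours(m,0,2)[0],key=cv2.contourArea));b=cv2.boxPoints(r);print([atz(w,(q[1],q[0]),.044)[:2].round(4).tolist() for q in b])
plan([.40,.17,.2])
E
```

```text
time_s: 26.35
position: [0.5431, -0.0467, 0.0686]
tcp_rot: [[0.054, 0.999, 0.002], [0.999, -0.054, -0.001], [-0.001, 0.002, -1.0]]
force: [0.3, 0.1, -2.1]
time_s: 27.15
position: [0.542, -0.0461, 0.2094]
tcp_rot: [[0.054, 0.999, -0.0], [0.999, -0.054, 0.0], [0.0, -0.0, -1.0]]
force: [0.7, -0.5, 0.4]
opening: 0.532
grasp_force: 0.0
0.97 [183.5 279.6] [ 0.5433 -0.0446]
0.6 [24.2 83.2] [0.3369 0.1453]
[[0.5223, 0.0067], [0.5694, 0.0041], [0.5661, -0.0927], [0.5151, -0.0899]]
move cm [ 20.86 -15.59   0.96] yaw 86.92
```

```bash
cat >> h.py <<'E'
def spout(w,which=None,base=0):
    """for every bottle traced: cap centre and spout direction from bright unsaturated pixels"""
    hsv=cv2.cvtColor(w['img'],cv2.COLOR_RGB2HSV)
    for d in trace(w['name'],'bottle0'):
        if d['p']<.35: continue
        m=cv2.dilate(d['pixels'].astype(np.uint8),np.ones((3,3)))>0
        wh=(m&(hsv[...,1]<70)).astype(np.uint8)
        wh=cv2.morphologyEx(wh,cv2.MORPH_OPEN,np.ones((2,2),np.uint8))
        g=cv2.distanceTransform(wh,cv2.DIST_L2,5);r=g.max();rc=np.argwhere(g>r-.6).mean(0)
        P=atz(w,rc,.08+base)
        ys=np.argwhere(wh>0);Q=np.array([atz(w,q,.066+base)[:2] for q in ys])
        D=Q-P[:2];n=np.linalg.norm(D,axis=1);k=(n>.015)&(n<.026)
        v=D[k].mean(0) if k.any() else [0,0]
        print('bottle p%.2f'%d['p'],'cap px',rc.round(1),'r',round(float(r),1),'xy',P[:2].round(4),'spout n',k.sum(),'yaw',np.degrees(np.arctan2(v[1],v[0])).round(1),'len',np.linalg.norm(v).round(4))
def cart(w,base=0):
    for d in trace(w['name'],'cartridge0'):
        if d['p']<.35: continue
        m=d['pixels'].astype(np.uint8);c=max(cv2.findContours(m,0,2)[0],key=cv2.contourArea)
        W=np.array([atz(w,(q[0][1],q[0][0]),.04+base)[:2] for q in c],np.float32)*1000
        (x,y),s,a=cv2.minAreaRect(W);long=a if s[0]>s[1] else a+90
        print('cart p%.2f'%d['p'],'c',round(x/1000,4),round(y/1000,4),'size',np.round(s,1),'long',round(long,1))
    for d in landmark_of(w['name'],'cartridge0'):
        if d['p']>.35: print('  lm',round(d['p'],2),atz(w,d['point'],base)[:2].round(4))
E
python3 -m jog '[{"tx":4.4,"ty":-0.67,"tz":0,"roll":0,"jaw":0.6},{"tx":4.4,"ty":-0.67,"tz":0,"roll":0,"jaw":0.6},{"tx":4.4,"ty":-0.67,"tz":0,"roll":0,"jaw":0.6},{"tx":4.4,"ty":-0.67,"tz":0,"roll":0,"jaw":0.6},{"tx":4.4,"ty":-0.67,"tz":0,"roll":0,"jaw":0.6},{"tx":4.4,"ty":-0.67,"tz":0,"roll":0,"jaw":0.6},{"tx":0,"ty":0,"tz":0,"roll":0,"jaw":0.6},{"tx":0,"ty":0,"tz":0,"roll":0,"jaw":0.6}]' | head -3
python3 - <<'E'
from h import *
w=cam('wrist');save(w,'w9',s=1.4)
cart(w);spout(w)
for d in landmark_of('wrist','bottle0'):
    if d['p']>.3: print(round(d['p'],2),np.round(d['point'],1),atz(w,d['point'],0)[:2].round(4))
E
```

```text
time_s: 28.1
position: [0.515, 0.2203, 0.2065]
tcp_rot: [[0.051, 0.999, -0.003], [0.999, -0.051, -0.001], [-0.001, -0.003, -1.0]]
cart p0.97 c 0.5286 0.2717 size [49.4 96.5] long 155.5
cart p0.73 c 0.5445 0.0244 size [14.3 44.2] long 177.2
  lm 0.56 [0.5296 0.2687]
bottle p0.93 cap px [196. 153.] r 12.0 xy [0.3874 0.2316] spout n 216 yaw -106.7 len 0.0069
0.89 [181.3 174.9] [0.3828 0.231 ]
```

View pics/w9.png

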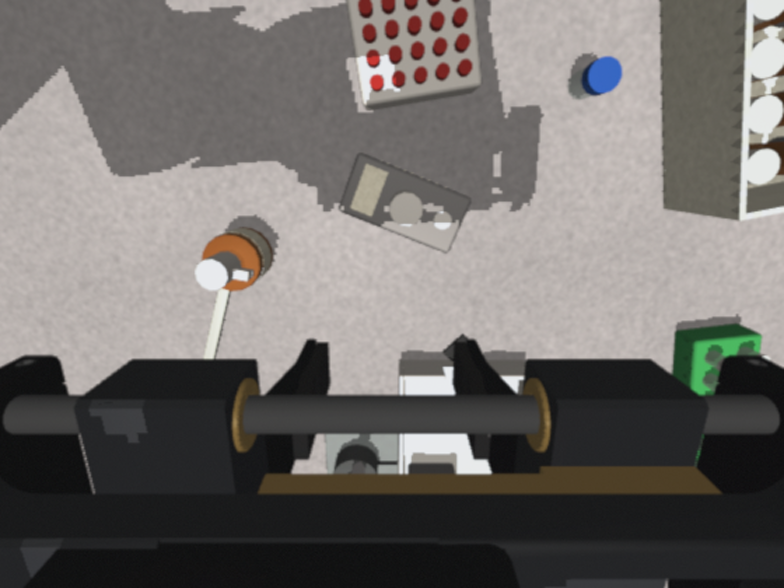

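The cartridge cap is at (407,210) and its long axis is at 155.5°. The bottle has been knocked to about (0.387,0.231); its cap is at (212,273) and its spout tip at (248,275). Cartridge first.

```bash
python3 -m jog '[{"tx":2.6,"ty":0.55,"tz":0,"roll":0,"jaw":0.6},{"tx":2.6,"ty":0.55,"tz":0,"roll":0,"jaw":0.6},{"tx":0,"ty":0,"tz":2,"roll":-0.149,"jaw":0.6},{"tx":0,"ty":0,"tz":2,"roll":-0.149,"jaw":0.6},{"tx":0,"ty":0,"tz":2,"roll":-0.149,"jaw":0.6},{"tx":0,"ty":0,"tz":2,"roll":-0.149,"jaw":0.6},{"tx":0,"ty":0,"tz":0,"roll":-0.149,"jaw":0.6},{"tx":0,"ty":0,"tz":0,"roll":-0.149,"jaw":0.6}]' >/dev/null
python3 -m jog '[{"tx":0,"ty":0,"tz":0,"roll":-0.149,"jaw":0.6},{"tx":0,"ty":0,"tz":0,"roll":-0.149,"jaw":0.6},{"tx":0,"ty":0,"tz":0,"roll":0,"jaw":0.6},{"tx":0,"ty":0,"tz":0,"roll":0,"jaw":0.6}]'
python3 - <<'E'
from h import *
plan([.5286,.2715,.0615],155.5)
w=cam('wrist');cart(w)
E
```

```text
time_s: 29.55
position: [0.5305, 0.2702, 0.128]
tcp_rot: [[-0.906, 0.424, 0.0], [0.424, 0.906, 0.0], [0.0, 0.0, -1.0]]
force: [0.2, 0.9, -0.5]
opening: 0.601
grasp_force: 0.0
move cm [0.23 0.04 6.65] yaw 154.94
roll rad -0.01
cart p0.86 c 0.5259 0.2726 size [47.6 97.4] long 155.2
  lm 0.93 [0.5274 0.2731]
```

```bash
python3 -m jog '[{"tx":0.3,"ty":0,"tz":3.5,"roll":-0.007,"jaw":0.6},{"tx":0,"ty":0,"tz":2.5,"roll":0,"jaw":0.6},{"tx":0,"ty":0,"tz":0.7,"roll":0,"jaw":0.6},{"tx":0,"ty":0,"tz":0,"roll":0,"jaw":0.6},{"tx":0,"ty":0,"tz":0,"roll":0,"jaw":0.6}]' |head -2
python3 -m jog '[{"tx":0,"ty":0,"tz":0,"roll":0,"jaw":0.3},{"tx":0,"ty":0,"tz":0,"roll":0,"jaw":0.1},{"tx":0,"ty":0,"tz":0,"roll":0,"jaw":0.1},{"tx":0,"ty":0,"tz":0,"roll":0,"jaw":0.1},{"tx":0,"ty":0,"tz":0,"roll":0,"jaw":0.1},{"tx":0,"ty":0,"tz":0,"roll":0,"jaw":0.1},{"tx":0,"ty":0,"tz":0,"roll":0,"jaw":0.1}]'
python3 - <<'E'
from h import *
plan([.5470,.0590,.2],86.9)
E
```

```text
time_s: 30.2
position: [0.5283, 0.2725, 0.0618]
time_s: 30.9
position: [0.5274, 0.2721, 0.0613]
tcp_rot: [[-0.911, 0.413, 0.0], [0.413, 0.911, -0.0], [-0.0, -0.0, -1.0]]
force: [-0.3, -1.4, 3.6]
opening: 0.26
grasp_force: 30.0
move cm [-10.59 -18.6  -13.87] yaw 155.61
roll rad 1.199
```

```bash
python3 -m jog '[{"tx":0,"ty":0,"tz":-2,"roll":0,"jaw":0.1},{"tx":0,"ty":0,"tz":-4,"roll":0,"jaw":0.1},{"tx":0,"ty":0,"tz":-4,"roll":0,"jaw":0.1},{"tx":0,"ty":0,"tz":-3,"roll":0,"jaw":0.1},{"tx":-2.65,"ty":-4.65,"tz":0,"roll":0,"jaw":0.1},{"tx":-2.65,"ty":-4.65,"tz":0,"roll":0,"jaw":0.1},{"tx":-2.65,"ty":-4.65,"tz":0,"roll":0,"jaw":0.1},{"tx":-2.65,"ty":-4.65,"tz":0,"roll":0,"jaw":0.1}]' |tail -2
python3 -m jog '[{"tx":0,"ty":0,"tz":0,"roll":0.149,"jaw":0.1},{"tx":0,"ty":0,"tz":0,"roll":0.149,"jaw":0.1},{"tx":0,"ty":0,"tz":0,"roll":0.149,"jaw":0.1},{"tx":0,"ty":0,"tz":0,"roll":0.149,"jaw":0.1},{"tx":0,"ty":0,"tz":0,"roll":0.149,"jaw":0.1},{"tx":0,"ty":0,"tz":0,"roll":0.149,"jaw":0.1},{"tx":0,"ty":0,"tz":0,"roll":0.149,"jaw":0.1},{"tx":0,"ty":0,"tz":0,"roll":0.149,"jaw":0.1}]' |tail -2
python3 -m jog '[{"tx":0,"ty":0,"tz":0,"roll":0,"jaw":0.1},{"tx":0,"ty":0,"tz":0,"roll":0,"jaw":0.1},{"tx":0,"ty":0,"tz":0,"roll":0,"jaw":0.1}]' |tail -2
python3 - <<'E'
from h import *
plan([.547,.0597,.0665],86.9)
w=cam('wrist');cart(w,.128)
for n in ['notch','lock_grip']:
    for d in landmark_of('wrist',n)[:1]: print(n,round(d['p'],2),atz(w,d['point'],.062 if n=='lock_grip' else .016)[:2].round(4))
E
```

```text
opening: 0.259
grasp_force: 30.0
opening: 0.259
grasp_force: 30.0
opening: 0.259
grasp_force: 30.0
move cm [-1.34  0.21 12.42] yaw 87.43
roll rad 0.009
cart p0.83 c 0.5449 0.0104 size [12.3 28.6] long 177.4
cart p0.76 c 0.5464 0.0833 size [84.9 47.6] long 87.4
  lm 0.98 [0.5453 0.0719]
notch 0.95 [0.5798 0.1133]
lock_grip 0.82 [0.4653 0.0086]
```

```bash
python3 -m jog '[{"tx":-1.3,"ty":0.2,"tz":0,"roll":0.009,"jaw":0.1},{"tx":0,"ty":0,"tz":4,"roll":0,"jaw":0.1},{"tx":0,"ty":0,"tz":4,"roll":0,"jaw":0.1},{"tx":0,"ty":0,"tz":2.4,"roll":0,"jaw":0.1},{"tx":0,"ty":0,"tz":1.5,"roll":0,"jaw":0.1},{"tx":0,"ty":0,"tz":0.4,"roll":0,"jaw":0.1},{"tx":0,"ty":0,"tz":0,"roll":0,"jaw":0.1},{"tx":0,"ty":0,"tz":0,"roll":0,"jaw":0.1}]' | head -4
python3 -m jog '[{"tx":0,"ty":0,"tz":0,"roll":0,"jaw":0.3},{"tx":0,"ty":0,"tz":0,"roll":0,"jaw":0.45},{"tx":0,"ty":0,"tz":0,"roll":0,"jaw":0.5},{"tx":0,"ty":0,"tz":0,"roll":0,"jaw":0.5},{"tx":0,"ty":0,"tz":-2,"roll":0,"jaw":0.5},{"tx":0,"ty":0,"tz":-4,"roll":0,"jaw":0.5},{"tx":0,"ty":0,"tz":-4,"roll":0,"jaw":0.5},{"tx":0,"ty":0,"tz":-4,"roll":0,"jaw":0.6}]'
python3 - <<'E'
from h import *
w=cam('wrist');cart(w,.004)
plan([.40,.165,.2])
E
```

```text
time_s: 33.85
position: [0.5482, 0.0596, 0.0688]
tcp_rot: [[0.056, 0.998, 0.002], [0.998, -0.056, -0.0], [-0.0, 0.002, -1.0]]
force: [-0.4, 0.5, -1.6]
time_s: 34.65
position: [0.5469, 0.0601, 0.2095]
tcp_rot: [[0.056, 0.998, -0.0], [0.998, -0.056, 0.0], [0.0, -0.0, -1.0]]
force: [0.0, 0.2, 0.9]
opening: 0.536
grasp_force: 0.0
cart p0.74 c 0.5487 0.0614 size [97.9 48.5] long 86.0
cart p0.73 c 0.5445 -0.0211 size [66.9 47.4] long 86.8
  lm 0.76 [0.5499 0.057 ]
  lm 0.56 [ 0.5429 -0.0439]
move cm [  9.66 -15.51   1.  ] yaw 86.81
```

```bash
python3 -m jog '[{"tx":2.07,"ty":-4.2,"tz":0,"roll":0,"jaw":0.6},{"tx":2.07,"ty":-4.2,"tz":0,"roll":0,"jaw":0.6},{"tx":2.07,"ty":-4.2,"tz":0,"roll":0,"jaw":0.6},{"tx":2.07,"ty":-4.2,"tz":0,"roll":0,"jaw":0.6},{"tx":0,"ty":0,"tz":0,"roll":0,"jaw":0.6},{"tx":0,"ty":0,"tz":0,"roll":0,"jaw":0.6}]' | head -3
python3 - <<'E'
from h import *
w=cam('wrist');spout(w)
for d in landmark_of('wrist','bottle0'):
    if d['p']>.3: print(round(d['p'],2),np.round(d['point'],1),atz(w,d['point'],0)[:2].round(4))
d=trace('wrist','bottle0')[0];x,y,a,b=map(int,d['bbox']);print(x,y,a,b)
hsv=cv2.cvtColor(w['img'],cv2.COLOR_RGB2HSV);v=hsv[y:y+b:2,x:x+a:2]
for r in v: print(''.join('#' if q[1]<70 and q[2]>150 else '+' if q[1]<70 else '.' for q in r))
E
```

```text
time_s: 35.4
position: [0.3827, 0.1525, 0.2073]
tcp_rot: [[0.054, 0.999, -0.002], [0.999, -0.054, -0.0], [-0.0, -0.001, -1.0]]
bottle p0.63 cap px [120.7 277.3] r 12.0 xy [0.3857 0.2307] spout n 241 yaw 23.0 len 0.0123
0.98 [120.8 277.9] [0.3858 0.2303]
255 97 45 46
++++++++.......++++++++
++++++...........++++++
++++..............+++++
+++................++++
++..................+++
++.........#.........++
+.......######.......++
+......########.......+
+.....##########......+
......###########.....+
.....############.....+
.....###############..+
.....############+####+
.....#################+
......##########+#####+
+.....##########....+++
+......+#######......++
++.......+####.......++
++..................+++
+++................####
++++..............+####
+++++............++++++
+++++++........++++++++
```

```bash
cat >> h.py <<'E'
def spout2(w,base=0):
    hsv=cv2.cvtColor(w['img'],cv2.COLOR_RGB2HSV);wh0=((hsv[...,1]<70)&(hsv[...,2]>130)).astype(np.uint8)
    for d in trace(w['name'],'bottle0'):
        if d['p']<.3: continue
        wh=wh0*cv2.erode(d['pixels'].astype(np.uint8),np.ones((3,3)));k,lab,st,_=cv2.connectedComponentsWithStats(wh,connectivity=4)
        if k<2: continue
        wh=(lab==1+st[1:,4].argmax()).astype(np.uint8);g=cv2.distanceTransform(wh,cv2.DIST_L2,5);rc=np.argwhere(g>g.max()-.6).mean(0)
        P=atz(w,rc,.08+base);Q=np.array([atz(w,q,.068+base)[:2] for q in np.argwhere(wh>0)]);D=Q-P[:2];n=np.linalg.norm(D,axis=1);s=n>.0155
        v=D[s].mean(0) if s.any() else np.zeros(2)
        print('b p%.2f'%d['p'],rc.round(1),'r',round(float(g.max()),1),'xy',P[:2].round(4),'n',s.sum(),'yaw',np.degrees(np.arctan2(v[1],v[0])).round(1),'len',np.linalg.norm(v).round(4),'max',n.max().round(4))
E
python3 - <<'E'
from h import *
w=cam('wrist');spout2(w);plan([.3857,.2307,.0585],-11)
E
```

```text
b p0.85 [119.  272.8] r 12.0 xy [0.3848 0.2317] n 54 yaw -13.0 len 0.0187 max 0.0221
move cm [ 7.9  -0.4  14.92] yaw 86.72
roll rad 1.706
```

```bash
python3 -m jog '[{"tx":4,"ty":-0.2,"tz":0,"roll":0,"jaw":0.6},{"tx":3.9,"ty":-0.25,"tz":0,"roll":0,"jaw":0.6},{"tx":0,"ty":0,"tz":0,"roll":0.143,"jaw":0.6},{"tx":0,"ty":0,"tz":0,"roll":0.143,"jaw":0.6},{"tx":0,"ty":0,"tz":0,"roll":0.143,"jaw":0.6},{"tx":0,"ty":0,"tz":0,"roll":0.143,"jaw":0.6},{"tx":0,"ty":0,"tz":0,"roll":0.143,"jaw":0.6},{"tx":0,"ty":0,"tz":0,"roll":0.143,"jaw":0.6}]' >/dev/null
python3 -m jog '[{"tx":0,"ty":0,"tz":2,"roll":0.143,"jaw":0.6},{"tx":0,"ty":0,"tz":2,"roll":0.143,"jaw":0.6},{"tx":0,"ty":0,"tz":2,"roll":0.143,"jaw":0.6},{"tx":0,"ty":0,"tz":2,"roll":0.143,"jaw":0.6},{"tx":0,"ty":0,"tz":0,"roll":0.143,"jaw":0.6},{"tx":0,"ty":0,"tz":0,"roll":0.143,"jaw":0.6},{"tx":0,"ty":0,"tz":0,"roll":0,"jaw":0.6},{"tx":0,"ty":0,"tz":0,"roll":0,"jaw":0.6}]'
python3 - <<'E'
from h import *
plan([.3855,.2310,.0585],-12)
w=cam('wrist')
for d in landmark_of('wrist','bottle0'):
    if d['p']>.3: print(round(d['p'],2),np.round(d['point'],1),atz(w,d['point'],0)[:2].round(4))
E
```

```text
time_s: 37.3
position: [0.3846, 0.2311, 0.1279]
tcp_rot: [[0.98, -0.198, 0.0], [-0.198, -0.98, 0.0], [0.0, -0.0, -1.0]]
force: [0.0, 0.7, -0.0]
opening: 0.6
grasp_force: 0.0
move cm [ 0.09 -0.01  6.94] yaw -11.4
roll rad 0.011
0.92 [200.  277.9] [0.3855 0.2327]
```

```bash
python3 -m jog '[{"tx":0.05,"ty":-0.05,"tz":3.5,"roll":0.01,"jaw":0.6},{"tx":0,"ty":0,"tz":2.5,"roll":0,"jaw":0.6},{"tx":0,"ty":0,"tz":0.9,"roll":0,"jaw":0.6},{"tx":0,"ty":0,"tz":0,"roll":0,"jaw":0.6},{"tx":0,"ty":0,"tz":0,"roll":0,"jaw":0.6}]' |head -2
python3 -m jog '[{"tx":0,"ty":0,"tz":0,"roll":0,"jaw":0.3},{"tx":0,"ty":0,"tz":0,"roll":0,"jaw":0.1},{"tx":0,"ty":0,"tz":0,"roll":0,"jaw":0.1},{"tx":0,"ty":0,"tz":0,"roll":0,"jaw":0.1},{"tx":0,"ty":0,"tz":0,"roll":0,"jaw":0.1},{"tx":0,"ty":0,"tz":0,"roll":0,"jaw":0.1},{"tx":0,"ty":0,"tz":0,"roll":0,"jaw":0.1}]'
python3 - <<'E'
from h import *
plan([.6055,.0730,.2],86.9)
E
```

```text
time_s: 37.9
position: [0.3851, 0.2318, 0.0595]
time_s: 38.6
position: [0.3847, 0.2315, 0.0592]
tcp_rot: [[0.978, -0.21, 0.0], [-0.21, -0.978, -0.0], [0.0, -0.0, -1.0]]
force: [-0.3, -1.8, 3.9]
opening: 0.262
grasp_force: 30.0
move cm [ 24.91  10.88 -14.07] yaw -12.09
roll rad -1.728
```

```bash
python3 -m jog '[{"tx":0,"ty":0,"tz":-2,"roll":0,"jaw":0.1},{"tx":0,"ty":0,"tz":-4,"roll":0,"jaw":0.1},{"tx":0,"ty":0,"tz":-4,"roll":0,"jaw":0.1},{"tx":0,"ty":0,"tz":-3,"roll":0,"jaw":0.1},{"tx":4.15,"ty":1.81,"tz":0,"roll":0,"jaw":0.1},{"tx":4.15,"ty":1.81,"tz":0,"roll":0,"jaw":0.1},{"tx":4.15,"ty":1.81,"tz":0,"roll":0,"jaw":0.1},{"tx":4.15,"ty":1.81,"tz":0,"roll":0,"jaw":0.1}]' |tail -2
python3 -m jog '[{"tx":4.15,"ty":1.81,"tz":0,"roll":0,"jaw":0.1},{"tx":4.15,"ty":1.81,"tz":0,"roll":0,"jaw":0.1},{"tx":0,"ty":0,"tz":0,"roll":-0.144,"jaw":0.1},{"tx":0,"ty":0,"tz":0,"roll":-0.144,"jaw":0.1},{"tx":0,"ty":0,"tz":0,"roll":-0.144,"jaw":0.1},{"tx":0,"ty":0,"tz":0,"roll":-0.144,"jaw":0.1},{"tx":0,"ty":0,"tz":0,"roll":-0.144,"jaw":0.1},{"tx":0,"ty":0,"tz":0,"roll":-0.144,"jaw":0.1}]' |tail -2
python3 -m jog '[{"tx":0,"ty":0,"tz":0,"roll":-0.144,"jaw":0.1},{"tx":0,"ty":0,"tz":0,"roll":-0.144,"jaw":0.1},{"tx":0,"ty":0,"tz":0,"roll":-0.144,"jaw":0.1},{"tx":0,"ty":0,"tz":0,"roll":-0.144,"jaw":0.1},{"tx":0,"ty":0,"tz":0,"roll":-0.144,"jaw":0.1},{"tx":0,"ty":0,"tz":0,"roll":-0.144,"jaw":0.1},{"tx":0,"ty":0,"tz":0,"roll":0,"jaw":0.1},{"tx":0,"ty":0,"tz":0,"roll":0,"jaw":0.1}]' |tail -2
python3 - <<'E'
from h import *
plan([.6058,.0718,.0635],86.9)
w=cam('wrist');cart(w,.004)
E
```

```text
opening: 0.26
grasp_force: 30.0
opening: 0.264
grasp_force: 30.0
opening: 0.264
grasp_force: 30.0
move cm [-0.15  0.12 12.48] yaw 86.73
roll rad -0.003
cart p0.78 c 0.5443 0.0078 size [24.8 27.5] long 131.3
cart p0.71 c 0.551 0.0629 size [101.   52.7] long 86.8
  lm 0.91 [0.5485 0.0562]
```

```bash
python3 -m jog '[{"tx":-0.15,"ty":-0.1,"tz":0,"roll":0,"jaw":0.1},{"tx":0,"ty":0,"tz":4,"roll":0,"jaw":0.1},{"tx":0,"ty":0,"tz":4,"roll":0,"jaw":0.1},{"tx":0,"ty":0,"tz":2.5,"roll":0,"jaw":0.1},{"tx":0,"ty":0,"tz":1.5,"roll":0,"jaw":0.1},{"tx":0,"ty":0,"tz":0.4,"roll":0,"jaw":0.1},{"tx":0,"ty":0,"tz":0,"roll":0,"jaw":0.1},{"tx":0,"ty":0,"tz":0,"roll":0,"jaw":0.1}]' | head -4
python3 -m jog '[{"tx":0,"ty":0,"tz":0,"roll":0,"jaw":0.3},{"tx":0,"ty":0,"tz":0,"roll":0,"jaw":0.45},{"tx":0,"ty":0,"tz":0,"roll":0,"jaw":0.5},{"tx":0,"ty":0,"tz":0,"roll":0,"jaw":0.5},{"tx":0,"ty":0,"tz":-2,"roll":0,"jaw":0.5},{"tx":0,"ty":0,"tz":-4,"roll":0,"jaw":0.5},{"tx":0,"ty":0,"tz":-4,"roll":0,"jaw":0.5},{"tx":0,"ty":0,"tz":-4,"roll":0,"jaw":0.6}]'
python3 - <<'E'
from h import *
w=cam('wrist');spout2(w,.004);save(w,'w10',s=1.4)
t=cam('top')
for d in landmark_of('top','bottle0'):
    if d['p']>.3: print(round(d['p'],2),np.round(d['point'],1),atz(t,d['point'],0)[:2].round(4))
plan([.6404,-.34,.2])
E
```

```text
time_s: 41.95
position: [0.6056, 0.0717, 0.0664]
tcp_rot: [[0.054, 0.999, 0.003], [0.999, -0.054, -0.0], [-0.0, 0.003, -1.0]]
force: [-0.5, 0.1, -1.1]
time_s: 42.75
position: [0.6039, 0.0718, 0.2063]
tcp_rot: [[0.054, 0.999, -0.001], [0.999, -0.054, 0.0], [0.0, -0.001, -1.0]]
force: [0.5, 0.6, -0.3]
opening: 0.537
grasp_force: 0.0
b p0.61 [201.  281.5] r 10.8 xy [0.6069 0.0724] n 0 yaw 0.0 len 0.0 max 0.015
0.72 [266.4 406.9] [ 0.4287 -0.279 ]
0.58 [173.4 396.7] [ 0.6469 -0.2638]
move cm [-40.92   5.79   0.64] yaw 86.91
```

```bash
python3 -m jog '[{"tx":-4.56,"ty":0.62,"tz":0,"roll":0,"jaw":0.6},{"tx":-4.56,"ty":0.62,"tz":0,"roll":0,"jaw":0.6},{"tx":-4.56,"ty":0.62,"tz":0,"roll":0,"jaw":0.6},{"tx":-4.56,"ty":0.62,"tz":0,"roll":0,"jaw":0.6},{"tx":-4.56,"ty":0.62,"tz":0,"roll":0,"jaw":0.6},{"tx":-4.56,"ty":0.62,"tz":0,"roll":0,"jaw":0.6},{"tx":-4.56,"ty":0.62,"tz":0,"roll":0,"jaw":0.6},{"tx":-4.56,"ty":0.62,"tz":0,"roll":0,"jaw":0.6}]' >/dev/null
python3 -m jog '[{"tx":-4.5,"ty":0.62,"tz":0,"roll":0,"jaw":0.6},{"tx":0,"ty":0,"tz":0,"roll":0,"jaw":0.6},{"tx":0,"ty":0,"tz":0,"roll":0,"jaw":0.6}]'|head -3
cat >> h.py <<'E'
def ascii(w):
    d=trace('wrist','bottle0')[0];x,y,a,b=map(int,d['bbox']);print(x,y,a,b)
    hsv=cv2.cvtColor(w['img'],cv2.COLOR_RGB2HSV)
    for r in hsv[y:y+b:2,x:x+a:2]: print(''.join('#' if q[1]<70 and q[2]>150 else '+' if q[1]<70 else '.' for q in r))
E
python3 - <<'E'
from h import *
w=cam('wrist');spout2(w);ascii(w)
for d in landmark_of('wrist','bottle0'):
    if d['p']>.3: print(round(d['p'],2),np.round(d['point'],1),atz(w,d['point'],0)[:2].round(4))
E
```

```text
time_s: 44.05
position: [0.6363, -0.3409, 0.2019]
tcp_rot: [[0.057, 0.998, -0.004], [0.998, -0.056, 0.004], [0.003, -0.004, -1.0]]
b p0.75 [118.6 283.8] r 12.0 xy [ 0.6454 -0.2607] n 54 yaw -25.8 len 0.0187 max 0.0221
b p0.63 [153.  54.] r 9.8 xy [ 0.4226 -0.2798] n 124 yaw -165.7 len 0.0166 max 0.0221
262 96 45 46
+++++++........++++++++
+++++............++++++
++++..............+++++
+++................++++
++..................+++
+.........###........++
+.......#######......++
+......#########......+
......###########.....+
......###########.....+
.....############.....+
.....#############.....
.....#############.....
.....###############..+
......################+
......##########+#####+
+......########..+####+
+........#####.....+#++
++..................+++
+++.................+++
+++...............#####
+++++............######
+++++++.........+++++++
0.68 [144.9  98.2] [ 0.4192 -0.278 ]
0.66 [121.7 283.9] [ 0.6462 -0.2637]
```

```bash
python3 -m jog '[{"tx":4,"ty":0.25,"tz":0,"roll":0,"jaw":0.6},{"tx":3.95,"ty":0.25,"tz":0,"roll":0,"jaw":0.6},{"tx":0,"ty":0,"tz":0,"roll":0.142,"jaw":0.6},{"tx":0,"ty":0,"tz":0,"roll":0.142,"jaw":0.6},{"tx":0,"ty":0,"tz":0,"roll":0.142,"jaw":0.6},{"tx":0,"ty":0,"tz":0,"roll":0.142,"jaw":0.6},{"tx":0,"ty":0,"tz":0,"roll":0.142,"jaw":0.6},{"tx":0,"ty":0,"tz":0,"roll":0.142,"jaw":0.6}]' >/dev/null
python3 -m jog '[{"tx":0,"ty":0,"tz":2,"roll":0.142,"jaw":0.6},{"tx":0,"ty":0,"tz":2,"roll":0.142,"jaw":0.6},{"tx":0,"ty":0,"tz":2,"roll":0.142,"jaw":0.6},{"tx":0,"ty":0,"tz":1.5,"roll":0.142,"jaw":0.6},{"tx":0,"ty":0,"tz":0,"roll":0.142,"jaw":0.6},{"tx":0,"ty":0,"tz":0,"roll":0.142,"jaw":0.6},{"tx":0,"ty":0,"tz":0,"roll":0.142,"jaw":0.6},{"tx":0,"ty":0,"tz":0,"roll":0.142,"jaw":0.6}]' >/dev/null
python3 -m jog '[{"tx":0,"ty":0,"tz":0,"roll":0,"jaw":0.6},{"tx":0,"ty":0,"tz":0,"roll":0,"jaw":0.6}]'
python3 - <<'E'
from h import *
plan([.646,-.262,.0585],-27)
w=cam('wrist')
for d in landmark_of('wrist','bottle0'):
    if d['p']>.3: print(round(d['p'],2),np.round(d['point'],1),atz(w,d['point'],0)[:2].round(4))
E
```

```text
time_s: 46.05
position: [0.6472, -0.2602, 0.1302]
tcp_rot: [[0.893, -0.45, -0.0], [-0.45, -0.893, 0.0], [-0.0, -0.0, -1.0]]
force: [-0.1, -0.6, 0.7]
opening: 0.602
grasp_force: 0.0
move cm [-0.03  0.22  7.17] yaw -26.74
roll rad 0.004
0.84 [202.  282.9] [ 0.6436 -0.262 ]
```

```bash
python3 -m jog '[{"tx":-0.1,"ty":0.2,"tz":3.5,"roll":0,"jaw":0.6},{"tx":0,"ty":0,"tz":2.7,"roll":0,"jaw":0.6},{"tx":0,"ty":0,"tz":0.9,"roll":0,"jaw":0.6},{"tx":0,"ty":0,"tz":0,"roll":0,"jaw":0.6},{"tx":0,"ty":0,"tz":0,"roll":0,"jaw":0.6}]' |head -2
python3 -m jog '[{"tx":0,"ty":0,"tz":0,"roll":0,"jaw":0.3},{"tx":0,"ty":0,"tz":0,"roll":0,"jaw":0.1},{"tx":0,"ty":0,"tz":0,"roll":0,"jaw":0.1},{"tx":0,"ty":0,"tz":0,"roll":0,"jaw":0.1},{"tx":0,"ty":0,"tz":0,"roll":0,"jaw":0.1},{"tx":0,"ty":0,"tz":0,"roll":0,"jaw":0.1},{"tx":0,"ty":0,"tz":0,"roll":0,"jaw":0.1}]'
python3 - <<'E'
from h import *
plan([.6018,.0020,.2],86.9)
E
```

```text
time_s: 46.65
position: [0.6462, -0.2631, 0.0599]
time_s: 47.35
position: [0.6457, -0.2626, 0.0594]
tcp_rot: [[0.891, -0.454, 0.001], [-0.454, -0.891, -0.0], [0.001, -0.0, -1.0]]
force: [1.3, 0.5, 1.8]
opening: 0.262
grasp_force: 30.0
move cm [-15.91 -21.59 -14.07] yaw -27.0
roll rad -1.988
```

```bash
python3 -m jog '[{"tx":0,"ty":0,"tz":-2,"roll":0,"jaw":0.1},{"tx":0,"ty":0,"tz":-4,"roll":0,"jaw":0.1},{"tx":0,"ty":0,"tz":-4,"roll":0,"jaw":0.1},{"tx":0,"ty":0,"tz":-3,"roll":0,"jaw":0.1},{"tx":-2.65,"ty":-3.6,"tz":0,"roll":0,"jaw":0.1},{"tx":-2.65,"ty":-3.6,"tz":0,"roll":0,"jaw":0.1},{"tx":-2.65,"ty":-3.6,"tz":0,"roll":0,"jaw":0.1},{"tx":-2.65,"ty":-3.6,"tz":0,"roll":0,"jaw":0.1}]' |tail -2
python3 -m jog '[{"tx":-2.65,"ty":-3.6,"tz":0,"roll":0,"jaw":0.1},{"tx":-2.65,"ty":-3.6,"tz":0,"roll":0,"jaw":0.1},{"tx":0,"ty":0,"tz":0,"roll":-0.142,"jaw":0.1},{"tx":0,"ty":0,"tz":0,"roll":-0.142,"jaw":0.1},{"tx":0,"ty":0,"tz":0,"roll":-0.142,"jaw":0.1},{"tx":0,"ty":0,"tz":0,"roll":-0.142,"jaw":0.1},{"tx":0,"ty":0,"tz":0,"roll":-0.142,"jaw":0.1},{"tx":0,"ty":0,"tz":0,"roll":-0.142,"jaw":0.1}]' |tail -2
python3 -m jog '[{"tx":0,"ty":0,"tz":0,"roll":-0.142,"jaw":0.1},{"tx":0,"ty":0,"tz":0,"roll":-0.142,"jaw":0.1},{"tx":0,"ty":0,"tz":0,"roll":-0.142,"jaw":0.1},{"tx":0,"ty":0,"tz":0,"roll":-0.142,"jaw":0.1},{"tx":0,"ty":0,"tz":0,"roll":-0.142,"jaw":0.1},{"tx":0,"ty":0,"tz":0,"roll":-0.142,"jaw":0.1},{"tx":0,"ty":0,"tz":0,"roll":-0.142,"jaw":0.1},{"tx":0,"ty":0,"tz":0,"roll":-0.142,"jaw":0.1}]' |tail -2
python3 -m jog '[{"tx":0,"ty":0,"tz":0,"roll":0,"jaw":0.1},{"tx":0,"ty":0,"tz":0,"roll":0,"jaw":0.1}]' |tail -1
python3 - <<'E'
from h import *
plan([.6010,.0020,.0635],86.9)
w=cam('wrist')
for d in landmark_of('wrist','bottle0'):
    if d['p']>.3: print(round(d['p'],2),np.round(d['point'],1),atz(w,d['point'],.004)[:2].round(4))
E
```

```text
opening: 0.267
grasp_force: 30.0
opening: 0.263
grasp_force: 30.0
opening: 0.265
grasp_force: 30.0
grasp_force: 30.0
move cm [ 1.000e-02 -1.000e-02  1.249e+01] yaw 86.73
roll rad -0.003
0.84 [225.2 278.9] [ 0.5988 -0.0451]
0.8 [129.1 277.2] [0.6035 0.0709]
```

```bash
python3 -m jog '[{"tx":0,"ty":0,"tz":4,"roll":0,"jaw":0.1},{"tx":0,"ty":0,"tz":4,"roll":0,"jaw":0.1},{"tx":0,"ty":0,"tz":2.5,"roll":0,"jaw":0.1},{"tx":0,"ty":0,"tz":1.5,"roll":0,"jaw":0.1},{"tx":0,"ty":0,"tz":0.4,"roll":0,"jaw":0.1},{"tx":0,"ty":0,"tz":0,"roll":0,"jaw":0.1},{"tx":0,"ty":0,"tz":0,"roll":0,"jaw":0.1}]' | head -4
python3 -m jog '[{"tx":0,"ty":0,"tz":0,"roll":0,"jaw":0.3},{"tx":0,"ty":0,"tz":0,"roll":0,"jaw":0.45},{"tx":0,"ty":0,"tz":0,"roll":0,"jaw":0.5},{"tx":0,"ty":0,"tz":0,"roll":0,"jaw":0.5},{"tx":0,"ty":0,"tz":-2,"roll":0,"jaw":0.5},{"tx":0,"ty":0,"tz":-4,"roll":0,"jaw":0.5},{"tx":0,"ty":0,"tz":-4,"roll":0,"jaw":0.5},{"tx":0,"ty":0,"tz":-4,"roll":0,"jaw":0.6}]' | tail -2
python3 - <<'E'
from h import *
plan([.419,-.359,.2063])
E
```

```text
time_s: 50.75
position: [0.6027, 0.0018, 0.0657]
tcp_rot: [[0.055, 0.999, 0.002], [0.999, -0.055, -0.0], [-0.0, 0.002, -1.0]]
force: [-0.2, -0.2, -1.5]
opening: 0.533
grasp_force: 0.0
move cm [-3.703e+01 -1.626e+01  1.000e-02] yaw 86.9
```

```bash
python3 -m jog '[{"tx":-4.1,"ty":-1.8,"tz":0,"roll":0,"jaw":0.6},{"tx":-4.1,"ty":-1.8,"tz":0,"roll":0,"jaw":0.6},{"tx":-4.1,"ty":-1.8,"tz":0,"roll":0,"jaw":0.6},{"tx":-4.1,"ty":-1.8,"tz":0,"roll":0,"jaw":0.6},{"tx":-4.1,"ty":-1.8,"tz":0,"roll":0,"jaw":0.6},{"tx":-4.1,"ty":-1.8,"tz":0,"roll":0,"jaw":0.6},{"tx":-4.1,"ty":-1.8,"tz":0,"roll":0,"jaw":0.6},{"tx":-4.1,"ty":-1.8,"tz":0,"roll":0,"jaw":0.6}]' >/dev/null
python3 -m jog '[{"tx":-4.1,"ty":-1.8,"tz":0,"roll":0,"jaw":0.6},{"tx":0,"ty":0,"tz":0,"roll":0,"jaw":0.6},{"tx":0,"ty":0,"tz":0,"roll":0,"jaw":0.6}]'|head -3
python3 - <<'E'
from h import *
w=cam('wrist');spout2(w);ascii(w)
for d in landmark_of('wrist','bottle0'):
    if d['p']>.3: print(round(d['p'],2),np.round(d['point'],1),atz(w,d['point'],0)[:2].round(4))
print(np.round(read_state()['joint_positions'],1))
E
```

```text
time_s: 52.65
position: [0.4194, -0.3584, 0.2049]
tcp_rot: [[0.057, 0.998, 0.0], [0.998, -0.057, 0.001], [0.001, 0.0, -1.0]]
b p0.75 [120.5 274.5] r 11.8 xy [ 0.4202 -0.2798] n 44 yaw -137.4 len 0.0182 max 0.021
254 93 42 50
##########+++++++++++
##########+++++++++++
########+....++++++++
##++++..........+++++
++++..............+++
+++................++
++..................+
++..................+
+.......#####........
+......########......
......##########.....
.....###########.....
.....###########+....
.....############....
.....############....
.....############....
.....+##########.....
.....+##########.....
+...+##########......
+..+###+#####+.......
+++####+............+
++####+............##
+++##+.............##
+++++.............+++
++++++..........+++++
0.64 [119. 278.] [ 0.4233 -0.2784]
[-51.9  25.2  93.3   0.   61.5 -48.9]
```

```bash
python3 -m jog '[{"tx":4,"ty":-0.1,"tz":0,"roll":0,"jaw":0.6},{"tx":3.9,"ty":-0.1,"tz":0,"roll":0,"jaw":0.6},{"tx":0,"ty":0,"tz":0,"roll":-0.141,"jaw":0.6},{"tx":0,"ty":0,"tz":0,"roll":-0.141,"jaw":0.6},{"tx":0,"ty":0,"tz":0,"roll":-0.141,"jaw":0.6},{"tx":0,"ty":0,"tz":0,"roll":-0.141,"jaw":0.6},{"tx":0,"ty":0,"tz":0,"roll":-0.141,"jaw":0.6},{"tx":0,"ty":0,"tz":0,"roll":-0.141,"jaw":0.6}]' >/dev/null
python3 -m jog '[{"tx":0,"ty":0,"tz":2,"roll":-0.141,"jaw":0.6},{"tx":0,"ty":0,"tz":2,"roll":-0.141,"jaw":0.6},{"tx":0,"ty":0,"tz":2,"roll":-0.141,"jaw":0.6},{"tx":0,"ty":0,"tz":1.5,"roll":-0.141,"jaw":0.6},{"tx":0,"ty":0,"tz":0,"roll":-0.141,"jaw":0.6},{"tx":0,"ty":0,"tz":0,"roll":-0.141,"jaw":0.6},{"tx":0,"ty":0,"tz":0,"roll":-0.141,"jaw":0.6},{"tx":0,"ty":0,"tz":0,"roll":-0.141,"jaw":0.6}]' >/dev/null
python3 -m jog '[{"tx":0,"ty":0,"tz":0,"roll":0,"jaw":0.6},{"tx":0,"ty":0,"tz":0,"roll":0,"jaw":0.6}]'
python3 - <<'E'
from h import *
plan([.4215,-.279,.0585],200)
w=cam('wrist');spout2(w)
for d in landmark_of('wrist','bottle0'):
    if d['p']>.3: print(round(d['p'],2),np.round(d['point'],1),atz(w,d['point'],0)[:2].round(4))
print(np.round(read_state()['joint_positions'],1))
E
```

```text
time_s: 54.65
position: [0.4227, -0.2779, 0.1301]
tcp_rot: [[-0.94, -0.341, 0.0], [-0.341, 0.94, 0.0], [-0.0, -0.0, -1.0]]
force: [0.4, -0.1, 0.3]
opening: 0.598
grasp_force: 0.0
move cm [ 0.15 -0.07  7.16] yaw -160.07
roll rad -6.284
b p0.90 [219.5 278. ] r 13.0 xy [ 0.419  -0.2801] n 6 yaw 21.3 len 0.0158 max 0.016
[ -46.1   28.4  103.7    0.    47.9 -156. ]
```

```bash
python3 -m jog '[{"tx":0.2,"ty":-0.07,"tz":3.5,"roll":0,"jaw":0.6},{"tx":0,"ty":0,"tz":2.7,"roll":0,"jaw":0.6},{"tx":0,"ty":0,"tz":0.9,"roll":0,"jaw":0.6},{"tx":0,"ty":0,"tz":0,"roll":0,"jaw":0.6},{"tx":0,"ty":0,"tz":0,"roll":0,"jaw":0.6}]' |head -2
python3 -m jog '[{"tx":0,"ty":0,"tz":0,"roll":0,"jaw":0.3},{"tx":0,"ty":0,"tz":0,"roll":0,"jaw":0.1},{"tx":0,"ty":0,"tz":0,"roll":0,"jaw":0.1},{"tx":0,"ty":0,"tz":0,"roll":0,"jaw":0.1},{"tx":0,"ty":0,"tz":0,"roll":0,"jaw":0.1},{"tx":0,"ty":0,"tz":0,"roll":0,"jaw":0.1},{"tx":0,"ty":0,"tz":0,"roll":0,"jaw":0.1}]'
python3 - <<'E'
from h import *
plan([.5975,-.0660,.2],63)
E
```

```text
time_s: 55.3
position: [0.4211, -0.2805, 0.0595]
time_s: 56.0
position: [0.4207, -0.2801, 0.0593]
tcp_rot: [[-0.94, -0.342, 0.0], [-0.342, 0.94, -0.0], [-0.0, -0.0, -1.0]]
force: [0.3, 0.3, 5.0]
opening: 0.264
grasp_force: 30.0
move cm [-23.94  14.06 -14.07] yaw -159.99
roll rad -3.892
```

```bash
python3 -m jog '[{"tx":0,"ty":0,"tz":-2,"roll":0,"jaw":0.1},{"tx":0,"ty":0,"tz":-4,"roll":0,"jaw":0.1},{"tx":0,"ty":0,"tz":-4,"roll":0,"jaw":0.1},{"tx":0,"ty":0,"tz":-3,"roll":0,"jaw":0.1},{"tx":-3.99,"ty":2.34,"tz":0,"roll":0,"jaw":0.1},{"tx":-3.99,"ty":2.34,"tz":0,"roll":0,"jaw":0.1},{"tx":-3.99,"ty":2.34,"tz":0,"roll":0,"jaw":0.1},{"tx":-3.99,"ty":2.34,"tz":0,"roll":0,"jaw":0.1}]' |tail -2
python3 -m jog '[{"tx":-3.99,"ty":2.34,"tz":0,"roll":0,"jaw":0.1},{"tx":-3.99,"ty":2.34,"tz":0,"roll":0,"jaw":0.1},{"tx":0,"ty":0,"tz":0,"roll":0.141,"jaw":0.1},{"tx":0,"ty":0,"tz":0,"roll":0.141,"jaw":0.1},{"tx":0,"ty":0,"tz":0,"roll":0.141,"jaw":0.1},{"tx":0,"ty":0,"tz":0,"roll":0.141,"jaw":0.1},{"tx":0,"ty":0,"tz":0,"roll":0.141,"jaw":0.1},{"tx":0,"ty":0,"tz":0,"roll":0.141,"jaw":0.1}]' |tail -2
python3 -m jog '[{"tx":0,"ty":0,"tz":0,"roll":0.141,"jaw":0.1},{"tx":0,"ty":0,"tz":0,"roll":0.141,"jaw":0.1},{"tx":0,"ty":0,"tz":0,"roll":0.141,"jaw":0.1},{"tx":0,"ty":0,"tz":0,"roll":0.141,"jaw":0.1},{"tx":0,"ty":0,"tz":0,"roll":0.141,"jaw":0.1},{"tx":0,"ty":0,"tz":0,"roll":0.141,"jaw":0.1},{"tx":0,"ty":0,"tz":0,"roll":0.141,"jaw":0.1},{"tx":0,"ty":0,"tz":0,"roll":0.141,"jaw":0.1}]' |tail -2
python3 -m jog '[{"tx":0,"ty":0,"tz":0,"roll":0.141,"jaw":0.1},{"tx":0,"ty":0,"tz":0,"roll":0.141,"jaw":0.1},{"tx":0,"ty":0,"tz":0,"roll":0.141,"jaw":0.1},{"tx":0,"ty":0,"tz":0,"roll":0,"jaw":0.1},{"tx":0,"ty":0,"tz":0,"roll":0,"jaw":0.1},{"tx":0,"ty":0,"tz":0,"roll":0,"jaw":0.1}]' |tail -1
python3 - <<'E'
from h import *
plan([.5975,-.0660,.0635],63)
w=cam('wrist')
save(w,'w11',s=1.4)
for d in landmark_of('wrist','bottle0'):
    if d['p']>.3: print(round(d['p'],2),np.round(d['point'],1),atz(w,d['point'],.004)[:2].round(4))
E
```

```text
opening: 0.262
grasp_force: 30.0
opening: 0.268
grasp_force: 30.0
opening: 0.261
grasp_force: 30.0
grasp_force: 30.0
move cm [ 0.02  0.02 12.51] yaw 62.79
roll rad -0.004
0.91 [216.2 281.4] [ 0.584  -0.0989]
0.65 [135.5 257. ] [6.034e-01 5.000e-04]
```

View pics/w11.png

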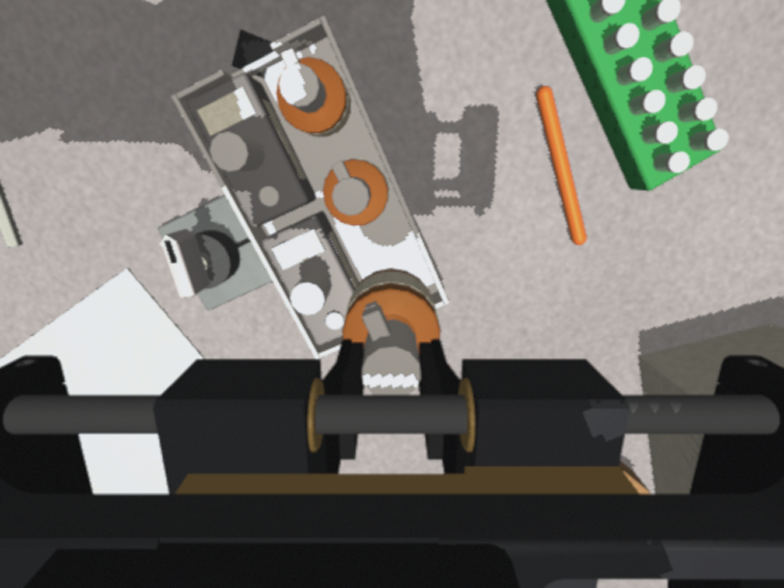

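The held bottle is over its slot with its spout towards the notch. The other two bottles and both cartridges sit in the tray. I lower it, release, and then look at the handle from above.

```bash
python3 -m jog '[{"tx":0,"ty":0,"tz":4,"roll":0,"jaw":0.1},{"tx":0,"ty":0,"tz":4,"roll":0,"jaw":0.1},{"tx":0,"ty":0,"tz":2.5,"roll":0,"jaw":0.1},{"tx":0,"ty":0,"tz":1.5,"roll":0,"jaw":0.1},{"tx":0,"ty":0,"tz":0.4,"roll":0,"jaw":0.1},{"tx":0,"ty":0,"tz":0,"roll":0,"jaw":0.1},{"tx":0,"ty":0,"tz":0,"roll":0,"jaw":0.1}]' | head -4
python3 -m jog '[{"tx":0,"ty":0,"tz":0,"roll":0,"jaw":0.3},{"tx":0,"ty":0,"tz":0,"roll":0,"jaw":0.45},{"tx":0,"ty":0,"tz":0,"roll":0,"jaw":0.5},{"tx":0,"ty":0,"tz":0,"roll":0,"jaw":0.5},{"tx":0,"ty":0,"tz":-2,"roll":0,"jaw":0.5},{"tx":0,"ty":0,"tz":-4,"roll":0,"jaw":0.5},{"tx":0,"ty":0,"tz":-4,"roll":0,"jaw":0.5},{"tx":0,"ty":0,"tz":-4,"roll":0,"jaw":0.6}]' | tail -2
python3 -m jog '[{"tx":0,"ty":0,"tz":0,"roll":-0.14,"jaw":0.6},{"tx":0,"ty":0,"tz":0,"roll":-0.14,"jaw":0.6},{"tx":0,"ty":0,"tz":0,"roll":-0.14,"jaw":0.6},{"tx":-0.3,"ty":-4.4,"tz":0,"roll":0,"jaw":0.6},{"tx":-0.3,"ty":-4.4,"tz":0,"roll":0,"jaw":0.6},{"tx":-0.3,"ty":-4.4,"tz":0,"roll":0,"jaw":0.6},{"tx":0,"ty":0,"tz":0,"roll":0,"jaw":0.6},{"tx":0,"ty":0,"tz":0,"roll":0,"jaw":0.6}]' | head -3
python3 - <<'E'
from h import *
w=cam('wrist');save(w,'w12',s=1.4)
spout2(w,.004);cart(w,.004)
for d in landmark_of('wrist','lock_grip')[:2]: print(d['p'],d['point'],atz(w,d['point'],.062)[:2].round(4))
r,c=map(int,landmark_of('wrist','lock_grip')[0]['point'])
g=cv2.cvtColor(w['img'],cv2.COLOR_RGB2GRAY)[r-36:r+36:2,c-40:c+40:2]
print(r,c)
for q in g: print(''.join(' .:-=+*#%@'[int(v)*10//256] for v in q))
E
```

```text
time_s: 59.8
position: [0.5985, -0.0665, 0.0658]
tcp_rot: [[0.459, 0.889, 0.002], [0.889, -0.459, -0.001], [0.0, 0.002, -1.0]]
force: [1.0, 1.1, -0.3]
opening: 0.531
grasp_force: 0.0
time_s: 61.4
position: [0.4649, -0.0677, 0.2054]
tcp_rot: [[0.058, 0.998, 0.001], [0.998, -0.058, -0.0], [-0.0, 0.001, -1.0]]
b p0.82 [123.  420.5] r 11.2 xy [0.6018 0.0007] n 100 yaw 61.9 len 0.0133 max 0.0221
b p0.63 [190.3 413. ] r 9.8 xy [ 0.5993 -0.0636] n 22 yaw -28.2 len 0.0157 max 0.0173
b p0.57 [ 36.8 431.8] r 12.0 xy [0.6061 0.0722] n 119 yaw 58.9 len 0.0148 max 0.0216
cart p0.68 c 0.5402 -0.0452 size [96.9 53.2] long 88.0
cart p0.68 c 0.5453 0.0592 size [95.5 53.6] long 86.0
  lm 0.96 [ 0.5429 -0.0411]
  lm 0.55 [0.5488 0.0584]
0.93 [119.2, 277.7] [0.4689 0.0118]
0.25 [123.5, 389.7] [0.5809 0.0012]
119 277
----------------------------------------
----------------------------------------
---------------------------------------:
---------------------------------------:
---------------------------------------:
-----------------------==--------------:
---------------------=+++=-------------:
-----
[... 483 characters left out ...]
:::
-----------::::::=+++++=-::::::........:
-----------::::::=+++++==:::::::::::::::
-----------::::::-+++++=-::::::--------:
-----------::::::=+++++-:::::::--------:
-----------::::::=++++=:::::::---------:
------------:::::+++++=:::::::---------:
-------------:::-+++++-::::::----------:
----==*+-----:::-+++++-:::::-----------:
-----+*-------::=++++=:::::=*+----++++=:
----------------:-==+=:::-+***********+-
------------------::-:::----++========-:
---------------------------------------:
+++***+--------------------------------:
*******=---------------+++-----------==-
*******+-----------+******+++*********=:
*******+-----------+******************=:
*******+-------=+++*******************=-
```

The handle's pointer is at world 73.3°, which puts the lock at about 0.24 rad. The axis is at (0.469,0.009). I grip across the bar and turn clockwise by about 1.33 rad.

```bash
python3 -m jog '[{"tx":3.8,"ty":0,"tz":0,"roll":0,"jaw":0.4},{"tx":3.9,"ty":0,"tz":0,"roll":0,"jaw":0.4},{"tx":0,"ty":0,"tz":0,"roll":0.117,"jaw":0.4},{"tx":0,"ty":0,"tz":4,"roll":0.117,"jaw":0.4},{"tx":0,"ty":0,"tz":4,"roll":0,"jaw":0.4},{"tx":0,"ty":0,"tz":0,"roll":0,"jaw":0.4},{"tx":0,"ty":0,"tz":0,"roll":0,"jaw":0.4}]' 
python3 - <<'E'
from h import *
plan([.469,.009,.058],73.3)
w=cam('wrist')
for d in landmark_of('wrist','lock_grip')[:1]: print(d['p'],d['point'],atz(w,d['point'],.062)[:2].round(4))
E
```

```text
time_s: 62.4
position: [0.4698, 0.0092, 0.1247]
tcp_rot: [[0.287, 0.958, -0.002], [0.958, -0.287, 0.0], [-0.0, -0.002, -1.0]]
force: [0.3, -0.6, 1.6]
opening: 0.405
grasp_force: 0.0
move cm [-0.05 -0.06  6.67] yaw 73.35
roll rad 0.001
0.68 [221.3, 276.2] [0.4679 0.0095]
```

```bash
python3 -m jog '[{"tx":-0.1,"ty":-0.1,"tz":3.5,"roll":0,"jaw":0.4},{"tx":0,"ty":0,"tz":2.4,"roll":0,"jaw":0.4},{"tx":0,"ty":0,"tz":0.8,"roll":0,"jaw":0.4},{"tx":0,"ty":0,"tz":0,"roll":0,"jaw":0.4},{"tx":0,"ty":0,"tz":0,"roll":0,"jaw":0.02},{"tx":0,"ty":0,"tz":0,"roll":0,"jaw":0.02},{"tx":0,"ty":0,"tz":0,"roll":0,"jaw":0.02},{"tx":0,"ty":0,"tz":0,"roll":0,"jaw":0.02}]'
python3 -m jog '[{"tx":0,"ty":0,"tz":0,"roll":0,"jaw":0.02},{"tx":0,"ty":0,"tz":0,"roll":0,"jaw":0.02},{"tx":0,"ty":0,"tz":0,"roll":0.05,"jaw":0.02},{"tx":0,"ty":0,"tz":0,"roll":0.05,"jaw":0.02},{"tx":0,"ty":0,"tz":0,"roll":0.05,"jaw":0.02}]'
```

```text
time_s: 63.3
position: [0.4679, 0.0087, 0.0586]
tcp_rot: [[0.287, 0.958, -0.001], [0.958, -0.287, 0.0], [0.0, -0.001, -1.0]]
force: [1.5, -0.6, 5.0]
opening: 0.135
grasp_force: 30.1
time_s: 63.8
position: [0.468, 0.0087, 0.0586]
tcp_rot: [[0.428, 0.904, -0.0], [0.904, -0.428, 0.0], [-0.0, -0.0, -1.0]]
force: [-1.2, 0.5, 6.6]
opening: 0.13
grasp_force: 30.0
```

```bash
python3 -m jog '[{"tx":0,"ty":0,"tz":0,"roll":0.1,"jaw":0.02},{"tx":0,"ty":0,"tz":0,"roll":0.12,"jaw":0.02},{"tx":0,"ty":0,"tz":0,"roll":0.12,"jaw":0.02},{"tx":0,"ty":0,"tz":0,"roll":0.12,"jaw":0.02},{"tx":0,"ty":0,"tz":0,"roll":0.12,"jaw":0.02},{"tx":0,"ty":0,"tz":0,"roll":0.12,"jaw":0.02}]'
python3 -m jog '[{"tx":0,"ty":0,"tz":0,"roll":0.12,"jaw":0.02},{"tx":0,"ty":0,"tz":0,"roll":0.12,"jaw":0.02},{"tx":0,"ty":0,"tz":0,"roll":0.12,"jaw":0.02},{"tx":0,"ty":0,"tz":0,"roll":0.12,"jaw":0.02},{"tx":0,"ty":0,"tz":0,"roll":0,"jaw":0.02},{"tx":0,"ty":0,"tz":0,"roll":0,"jaw":0.02}]'
```

```text
time_s: 64.4
position: [0.4678, 0.0088, 0.0586]
tcp_rot: [[0.911, 0.413, -0.001], [0.413, -0.911, 0.0], [-0.001, -0.001, -1.0]]
force: [-1.8, 0.7, 5.8]
opening: 0.127
grasp_force: 30.0
time_s: 65.0
position: [0.4677, 0.0089, 0.0586]
tcp_rot: [[0.999, -0.051, -0.001], [-0.051, -0.999, 0.001], [-0.001, -0.001, -1.0]]
force: [-2.3, 1.7, 7.9]
opening: 0.135
grasp_force: 30.0
```

Yaw is -2.9°. I release, lift straight up, back off and check.

```bash
python3 -m jog '[{"tx":0,"ty":0,"tz":0,"roll":0,"jaw":0.2},{"tx":0,"ty":0,"tz":0,"roll":0,"jaw":0.4},{"tx":0,"ty":0,"tz":0,"roll":0,"jaw":0.4},{"tx":0,"ty":0,"tz":0,"roll":0,"jaw":0.4},{"tx":0,"ty":0,"tz":-2,"roll":0,"jaw":0.4},{"tx":0,"ty":0,"tz":-4,"roll":0,"jaw":0.4},{"tx":0,"ty":0,"tz":-4,"roll":0,"jaw":0.4},{"tx":0,"ty":0,"tz":-4,"roll":0,"jaw":0.4}]' | tail -2
python3 -m jog '[{"tx":0,"ty":0,"tz":-4,"roll":0,"jaw":0.4},{"tx":0,"ty":0,"tz":-3,"roll":0,"jaw":0.4},{"tx":0,"ty":0,"tz":0,"roll":0,"jaw":0.4},{"tx":0,"ty":0,"tz":0,"roll":0,"jaw":0.4}]' | head -2
python3 - <<'E'
from h import *
w=cam('wrist');save(w,'w13',s=1.4)
for d in landmark_of('wrist','bottle0'):
    if d['p']>.3: print(round(d['p'],2),np.round(d['point'],1),atz(w,d['point'],.004)[:2].round(4))
t=cam('top')
for n in('spent0','cartridge0','bottle0'): print(n,[atz(t,d['point'],.004)[:2].round(3).tolist() for d in landmark_of('top',n) if d['p']>.4])
E
```

```text
opening: 0.398
grasp_force: 0.0
time_s: 66.2
position: [0.4683, 0.0085, 0.2682]
0.97 [ 76.9 280.3] [0.6022 0.0007]
0.66 [ 75.3 226.5] [0.6078 0.0721]
0.59 [101.8 279.5] [0.571  0.0033]
spent0 [[0.504, -0.407], [0.565, -0.39]]
cartridge0 [[0.537, -0.053], [0.547, 0.054]]
bottle0 [[0.608, -0.006], [0.605, 0.066], [0.603, -0.06]]
```

View pics/w13.png

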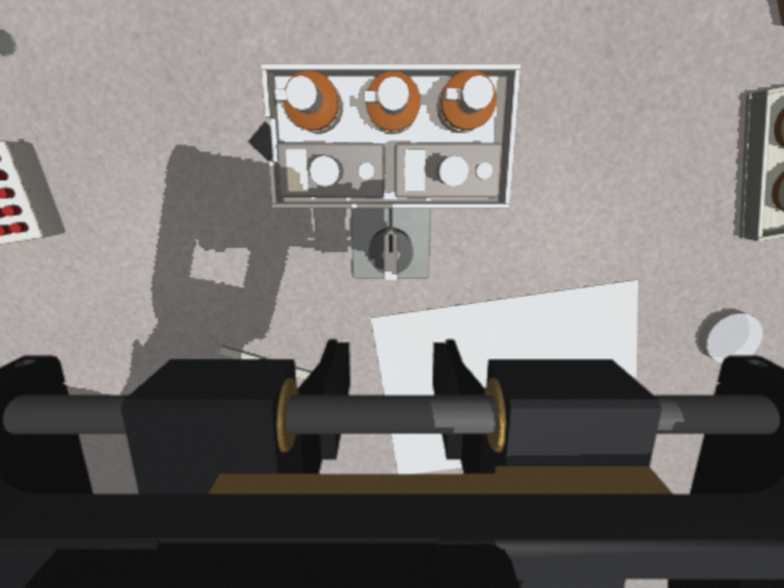

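The picture shows three bottles with spouts towards the notch at (262,140), both cartridges flat in the tray, and the pointer at the mark at (391,235). Handing in.

```bash
python3 -c "
from rig import hand_in;print(hand_in())"
```

```text
the job is handed in; nothing more can be done
None
```

The job is handed in with no verdict returned: by the last pictures both spent bottles stand in the steel dish tray, all three full bottles I found (spouts towards the notch) and both cartridges are in the reagent tray, and the lock pointer faces the black mark.

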